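Clear and close up the downdraft sanding box

ROBOT

A 6-joint arm with a two-finger parallel gripper is mounted at the origin on the work surface. World frame = base frame: x ahead of the robot, y to its left, z up, the work surface at z = 0. Lengths are in m, angles in rad, forces in N, time in s.
With the tool pointing down it reaches from about 0.375 to 0.9 m from the base axis. Payload 3.1 kg.
Tool frame: the origin (TCP) lies at the very end of the fingers, on their centre line; the grasp point (between the pads) lies 19 mm behind it; z points along the fingers, y is the direction in which the jaws open and shut (so a half turn about z gives the same grasp; the last joint's range is limited). The gripper opens to 85 mm and grips with 20 to 120 N. Pads are 22 mm wide; open, the fingers measure 114 mm over their backs; the gripper's body (76 mm by 85 mm) begins 54 mm behind the grasp point. The pads swing forward as they close: fully open they stand 13 mm farther back than shut.
Start: joints at [-1.466, 0.527, 1.433, -0, 1.181, -0.178], TCP at [0.174, -0.6, 0.231] pointing down, gripper open.
Joint ranges: [-3.08, 3.08], [-0.75, 2.2], [0.22, 2.44], [-1.43, 4.57], [0, 2.65], [-2.85, 2.85]. Speed limits (rad/s): [2.79, 2.79, 3.14, 3.14, 3.14, 3.14].

INTERFACE

Orientations are given as a unit quaternion [x, y, z, w].
In Python, from station import manip gives the robot as it stands.
- The arm moves only by the tool send_rows, never from a script. Its argument "motion" is a list of rows, each an object with "gripper": the finger opening in mm, from 0 to 85.4; "travel": the shift along the tool's x, y, z in mm, a list of three; "rotation": the turn, a rotation vector about the tool's x, y, z in degrees, a list of three. In form: [{"gripper": gripper, "travel": [x, y, z], "rotation": [ax, ay, az]}, ...]. A call has 1 to 12 rows; each row shifts and turns the commanded pose from where the row before left it, along the tool's axes as they then stand; what a row does not reach is not made up. A row lasts 1/12 s, in which the tool goes at most 41.7 mm and 7.16 degrees, less where a joint would pass 70% of its speed; a pose out of reach is approached as far as the arm can. A call is refused whole if a number of a shift passes 41.7 or a number of a turn 7.16, either way. A call with a gripper value outside its range is refused whole. The fingers move at their own pace and stop on an object; "newtons" is the grip in N (left out, the last holds). Time passes only in rows, so rows that do not move let the fingers close. It gives the time, the measured TCP pose, the force and the opening at its end, in the units of the state.
- manip.sense(): the state, without advancing time (a new reading comes with each control period).
- manip.snapshot(name): name is "side" or "top" or "wrist"; returns the picture (400x640x3 uint8, red, green, blue); there is no depth.
- manip.calibration(name): a dict with "fx", "fy", "cx", "cy" (pixels), "cam_to_world" (4x4, takes a point from camera to world coordinates). Camera axes: x right, y down, z forward; pixel columns grow to the right and rows downward; lengths in m; the calibration is good to about 2 mm. A picture is of the moment at which its call begins: read the wrist's pose just before it. calibration takes no time and is no camera call; for the wrist camera it gives the pose at the moment of the call.
- manip.sign_off(): hands the job in, once; it reports no verdict.
The state is a dict: "t": time; "q": joint angles; "qd": joint speeds; "tau": joint torques, N m; "tcp_pos": TCP position; "tool_rot": TCP orientation; "force": force on the tool from outside, world axes, zero at the start; "ft_torque": the same for the moment, N m; "finger_gap": opening from 0.0 (shut) to 1.0 (fully open).
Only numpy, scipy, OpenCV 4.12 (cv2) and the standard library are available. Lean on these libraries where they do the work, as an engineer would, in place of code of your own. Each camera call takes 0.05 s, during which the arm holds its last target. There are 200 camera calls.

TASK

Get the downdraft sanding box ready and running: take whatever offcuts and sanding blocks lie in its two bays and put them in the grey tray, then fit a grille panel in each bay by hooking the edge farther from its grip bar under the steel lip and swinging it down until it lies flat and fully home. When both panels are in, push the switch lever right over, away from the robot, and leave the bottle, jar and screwdriver alone.

Things in the scene. Friction and masses are not known exactly. Their poses are not given: they have to be found in the camera images.
- sandbox: Fixed plywood sanding box, 170 (x) x 218 mm (y). Origin: on the bench under the centre; x points from the lip side (near the robot) to the open side, y along the two bays, z up. Bays centred at y = +51.5 and -51.5 mm, x = 0, each 146 (x) x 91 mm (y) inside, walls 12 mm. Heights over the bench: bay floor 35, panel ledges 43, rim 53 mm (flush with a seated panel's top).
- bay_left_lip (a point): Left bay: seated place of the middle of a panel's toe edge (underside), under the lip; (-70, 51.5, 43) mm in the box's frame. The steel lip runs over both bays from 61 to 65 mm above the bench and overhangs them by 14 mm (box x -73 to -59). A panel has only 6 mm of play in x and 6 in y, so it cannot go straight down past the lip.
- bay_left_open (a point): Left bay: seated place of the middle of a panel's heel edge (underside); (70, 51.5, 43) mm in the box's frame. A panel rests on two ledges 8 mm wide along the bay's long sides.
- bay_right_lip (a point): Right bay: seated place of the toe edge, under the lip; (-70, -51.5, 43) mm in the box's frame.
- bay_right_open (a point): Right bay: seated place of the heel edge; (70, -51.5, 43) mm in the box's frame.
- panel_a: Loose grille panel, wood frame and aluminium slats, 140 (x) x 85 (y) x 10 mm, about 250 g. A dark upright grip bar, 12 (x) x 60 mm (y), stands on its top face up to 42 mm above the underside, centred 35 mm from the middle towards the heel edge (+x); the opposite edge (-x) is the toe, which goes under the lip. Origin: centre of the underside, z up. Starts flat on the bench.
- panel_b: The other grille panel, the same in every way as panel_a.
- panel_a_toe (a point): panel_a: middle of the toe edge at the underside, (-70, 0, 0) mm in the panel's frame.
- panel_a_heel (a point): panel_a: middle of the heel edge at the underside, (70, 0, 0) mm in the panel's frame.
- panel_b_toe (a point): panel_b: middle of the toe edge at the underside, (-70, 0, 0) mm in the panel's frame.
- panel_b_heel (a point): panel_b: middle of the heel edge at the underside, (70, 0, 0) mm in the panel's frame.
- offcut_a: Loose dark wood offcut lying in a bay, about 62 x 34 x 34 mm (long along its own y). Origin: centre of its underside as it first lies, z up through it. 60 g or so. Some of the four such pieces may be absent (then None).
- offcut_b: Loose pale wood offcut lying in a bay, about 62 x 34 x 34 mm (long along its own y). Origin: centre of its underside as it first lies, z up through it. 60 g or so. Some of the four such pieces may be absent (then None).
- block_a: Loose cork sanding block with a black rubber sole, in a bay, about 62 x 34 x 34 mm (long along its own y). Origin: centre of its underside as it first lies, z up through it. 60 g or so. Some of the four such pieces may be absent (then None).
- block_b: Loose cork sanding block like block_a, in a bay, about 62 x 34 x 34 mm (long along its own y). Origin: centre of its underside as it first lies, z up through it. 60 g or so. Some of the four such pieces may be absent (then None).
- tray: Fixed open grey plastic tray 220 (x) x 160 (y) x 40 mm high, walls and floor 5 mm. Origin: centre of its underside.
- power (a joint): Switch lever, 0 as it starts (leaning towards the robot, off) to 1.0 rad (leaning away, on). Turns about the box's y axis, tip going to the box's +x; light friction (about 1 N at the tip), stays where it is left.
- power_tip (a point): Centre of the lever's black ball (26 mm across), 55 mm from the pivot, on a grey 70 x 50 mm base block on the 40 mm high deck at the -y end of the box; the pivot is at (0, -142, 62) mm in the box's frame. At the start the ball is at x = -26, z = 110 mm in the box's frame, and at +26 when on.
- glue: Bystander: white plastic bottle, 56 mm across, 150 mm tall, standing. Origin: centre of its base.
- driver: Bystander: screwdriver about 200 mm long lying on the bench.
- varnish: Bystander: amber jar with a steel cap, 76 mm across, 90 mm tall, standing. Origin: centre of its base.
Things that resemble listed ones, but are neither listed nor needed, are in the scene too. What is shaped like the offcut_b but turquoise is not meant.

How it is judged:
On the way, in this order (a step that is already met when the one before it is completed fails the run):
1. every offcut and sanding block lies in the tray and a panel is seated in each bay, toe under the lip (x of offcut_a in the frame of tray between -0.105 and 0.105 m and y of offcut_a in the frame of tray between -0.075 and 0.075 m and height (world z) of each of offcut_a, offcut_b, block_a, block_b below 0.075 m and linear speed of each of offcut_a, offcut_b, block_a, block_b below 0.03 m/s and x of offcut_b in the frame of tray between -0.105 and 0.105 m and y of offcut_b in the frame of tray between -0.075 and 0.075 m and x of block_a in the frame of tray between -0.105 and 0.105 m and y of block_a in the frame of tray between -0.075 and 0.075 m and x of block_b in the frame of tray between -0.105 and 0.105 m and y of block_b in the frame of tray between -0.075 and 0.075 m and ((distance between panel_a_toe and bay_left_lip below 0.008 m and distance between panel_a_heel and bay_left_open below 0.008 m and angle between the z axis of panel_a and the z axis of sandbox, either way round below 0.05 rad and angle between panel_a's own z axis and vertical below 0.05 rad) or (distance between panel_a_toe and bay_right_lip below 0.008 m and distance between panel_a_heel and bay_right_open below 0.008 m and angle between the z axis of panel_a and the z axis of sandbox, either way round below 0.05 rad and angle between panel_a's own z axis and vertical below 0.05 rad)) and ((distance between panel_b_toe and bay_left_lip below 0.008 m and distance between panel_b_heel and bay_left_open below 0.008 m and angle between the z axis of panel_b and the z axis of sandbox, either way round below 0.05 rad and angle between panel_b's own z axis and vertical below 0.05 rad) or (distance between panel_b_toe and bay_right_lip below 0.008 m and distance between panel_b_heel and bay_right_open below 0.008 m and angle between the z axis of panel_b and the z axis of sandbox, either way round below 0.05 rad and angle between panel_b's own z axis and vertical below 0.05 rad))), for 0.2 s.
2. the switch lever is pushed over (value of joint power above 0.85 rad), for 0.2 s.
At the end, for the whole second after the job is handed in: Each offcut and block is at rest in the tray, its origin within the walls and under 75 mm high; each panel lies in a bay of its own, toe under the lip, toe and heel edges within 8 mm of their seated points and level within 0.05 rad; the lever, thrown after that, reads over 0.85 rad (all of step 1 and value of joint power above 0.85 rad and linear speed of each of panel_a, panel_b below 0.02 m/s); the robot touches nothing.
It fails at once if the bottle is moved more than 40 mm or tipped over (distance of glue from where it was at the start of the episode above 0.04 m or angle between glue's own z axis and vertical above 0.5 rad).
It fails at once if the screwdriver is moved more than 40 mm (distance of driver from where it was at the start of the episode above 0.04 m).
It fails at once if the jar is moved more than 40 mm or tipped over (distance of varnish from where it was at the start of the episode above 0.04 m or angle between varnish's own z axis and vertical above 0.5 rad).
Of offcut_a, offcut_b, block_a, block_b only 3 to 4 are there at a start; the rules pass over those that are not, and their reading is None.
At some moment in a run one of offcut_a, offcut_b, block_a, block_b, panel_a, panel_b may be knocked a few centimetres aside while the robot is not near it.
Once in a run the grip may slacken for a moment while it holds something.
It also fails if it takes over 208 s, if anything falls off the work surface, if the arm or the gripper's body presses on something with over 40 N, if the wrist force passes 120 N, or if a joint passes its speed limit or range.

## Working session

There is one attempt and no reset: what is moved stays moved. The work goes in short steps, Python scripts to look and compute and a tool call to move; the robot and the scene stay as the last step left them, time stands still between calls to the robot, and variables do not carry over. Pictures are saved under pics/ and viewed, about 12 in all and at most 16, crops included, and the job is handed in when it is done.

Besides the shell and the picture viewer there is one more tool, called after "Request:" as name(argument=value, ...) on one line, values as JSON. send_rows: Moves the arm, as the interface text tells. Its arguments: {"type":"object","properties":{"motion":{"type":"array","items":{"type":"object","properties":{"gripper":{"type":"number"},"travel":{"type":"array","items":{"type":"number"}},"rotation":{"type":"array","items":{"type":"number"}}}}},"newtons":{"type":"number"}},"required":["motion"]}

```bash
mkdir -p pics; ls; python3 - <<'E'
from station import manip
import cv2,numpy as np
s=manip.sense();print(s)
for n in("top","side"):
    im=manip.snapshot(n);cv2.imwrite(f"pics/{n}0.png",cv2.cvtColor(im,cv2.COLOR_RGB2BGR));print(n,manip.calibration(n))
E
```

```text
pics
{'t': 0.0, 'q': array([-1.46648943e+00,  5.28505511e-01,  1.43392543e+00, -9.89891339e-06,
        1.18138682e+00, -1.78495650e-01]), 'qd': array([ 1.00073032e-03, -1.28489804e-04, -2.55048463e-04, -6.08297487e-05,
       -1.04074325e-05, -2.29111224e-03]), 'tau': array([-1.81052306e-03, -4.42357779e+01, -1.78023702e+01, -2.29249581e-04,
        8.24261428e-03,  1.01091572e-05]), 'tcp_pos': array([ 0.17435631, -0.59943022,  0.23030209]), 'tool_rot': array([ 9.90018608e-01,  1.40932320e-01,  3.66864372e-05, -1.11196031e-03]), 'force': array([-0.09968786,  0.60153417, -0.91941692]), 'ft_torque': array([-0.05988533,  0.00619748, -0.07210991]), 'finger_gap': 0.9984064051005535}
top {'fx': 396.83820017118313, 'fy': 396.83820017118313, 'cx': 322.9186692368416, 'cy': 195.43583266958544, 'cam_to_world': array([[ 0.02839359, -0.99817107,  0.05336969,  0.48847375],
       [-0.99927009, -0.02697882,  0.02704508,  0.04265692],
       [-0.02555577, -0.05409864, -0.99820852,  1.2291094 ],
       [ 0.        ,  0.        ,  0.        ,  1.        ]])}
side {'fx': 380.4563760564719, 'fy': 380.4563760564719, 'cx': 314.75865253936, 'cy': 198.85253977121158, 'cam_to_world': array([[-0.85913253, -0.27202968,  0.43346412,  0.11212479],
       [-0.51124751,  0.49387673, -0.70335749,  0.75627425],
       [-0.02274373, -0.82588475, -0.56338006,  0.67099566],
       [ 0.        ,  0.        ,  0.        ,  1.        ]])}
```

View pics/top0.png

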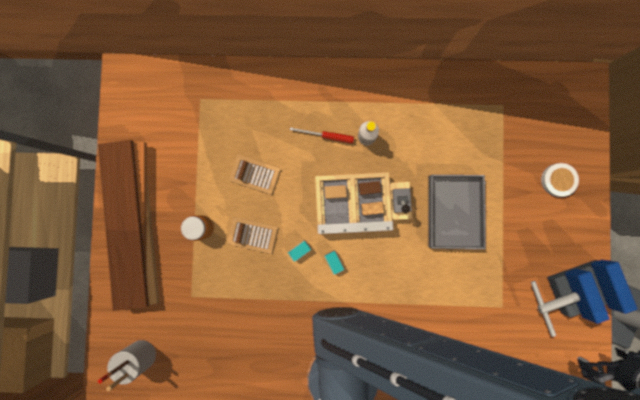

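View pics/side0.png

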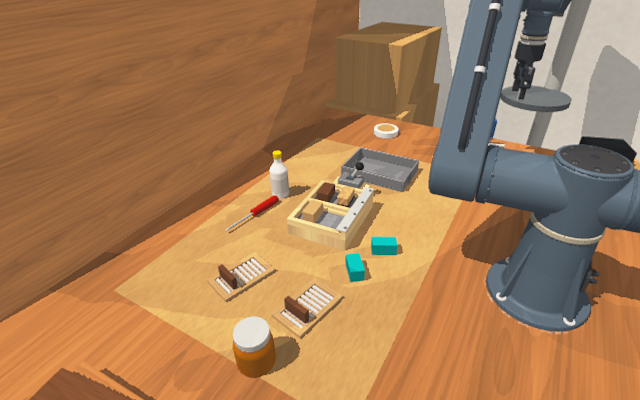

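Top view: box at (355,203), with a cork block at (335,192) in the left bay, and a dark piece (370,187) and a cork/pale piece (372,209) in the right bay. The panels are at (257,176) and (254,236), with their grip bars on the left (+y) side. The tray is at (457,212). The turquoise decoys are at (301,251) and (335,263).

```bash
cat > h.py <<'E'
from station import manip
import cv2,numpy as np
from scipy.spatial.transform import Rotation as R
np.set_printoptions(precision=4,suppress=True)
def ray2plane(c,px,z):
    px=np.atleast_2d(np.array(px,float));T=c["cam_to_world"]
    d=np.c_[(px[:,0]-c["cx"])/c["fx"],(px[:,1]-c["cy"])/c["fy"],np.ones(len(px))]@T[:3,:3].T
    o=T[:3,3];return o+d*((z-o[2])/d[:,2])[:,None]
def proj(c,P):
    T=c["cam_to_world"];q=(np.atleast_2d(P)-T[:3,3])@T[:3,:3]
    return np.c_[c["fx"]*q[:,0]/q[:,2]+c["cx"],c["fy"]*q[:,1]/q[:,2]+c["cy"]]
def shot(n,name=None,crop=None,k=1):
    c=manip.calibration(n);im=cv2.cvtColor(manip.snapshot(n),cv2.COLOR_RGB2BGR)
    if name:
        v=im if crop is None else im[crop[1]:crop[3],crop[0]:crop[2]]
        cv2.imwrite(f"pics/{name}.png",cv2.resize(v,None,fx=k,fy=k,interpolation=cv2.INTER_CUBIC))
    return c,im
def down(yaw,tilt=0):
    """tool z down; tool y axis at world angle yaw (deg)"""
    a=np.radians(yaw);y=np.array([np.cos(a),np.sin(a),0]);z=np.array([0,0,-1.]);return R.from_matrix(np.c_[np.cross(y,z),y,z])
def go(pos,rot=None,cur=None):
    """rows: shift in present tool axes (mm), whole rotation vector (deg, tool axes)"""
    s=manip.sense();p,r=(s["tcp_pos"],R.from_quat(s["tool_rot"])) if cur is None else cur
    rot=rot or r
    print("t",round(s["t"],2),"tcp",s["tcp_pos"],"shift",r.inv().apply(np.array(pos)-p)*1e3,"dist",np.linalg.norm(np.array(pos)-p)*1e3,"rotvec",np.degrees((r.inv()*rot).as_rotvec()))
E
python3 - <<'E'
from h import *
im=cv2.imread("pics/top0.png")
cv2.imwrite("pics/c0.png",cv2.resize(im[120:280,220:500],None,fx=2.8,fy=2.8,interpolation=cv2.INTER_CUBIC))
c=manip.calibration("top")
print("box rim pts",ray2plane(c,[(316,177),(389,172),(320,234),(393,231)],.053))
print("pieces",ray2plane(c,[(335,191),(370,187),(372,209)],.069))
print("panels",ray2plane(c,[(257,176),(254,236)],.01),ray2plane(c,[(243,172),(239,234)],.042))
print("tray",ray2plane(c,[(430,177),(484,176),(486,248),(430,249)],.04).round(3))
print("ball",ray2plane(c,[(405,209)],.11),"driver",ray2plane(c,[(292,130),(354,139)],.01),"glue",ray2plane(c,[(370,126)],.15), "jar",ray2plane(c,[(196,229)],.09))
s=manip.sense();print(R.from_quat(s["tool_rot"]).as_matrix())
w=manip.calibration("wrist");r=R.from_quat(s["tool_rot"])
print(w["fx"],"cam in tool",r.inv().apply(w["cam_to_world"][:3,3]-s["tcp_pos"]),r.as_matrix().T@w["cam_to_world"][:3,:3])
E
```

```text
box rim pts [[ 0.6058  0.0967  0.053 ]
 [ 0.6262 -0.1195  0.053 ]
 [ 0.4371  0.0799  0.053 ]
 [ 0.4522 -0.1346  0.053 ]]
pieces [[ 0.5645  0.0391  0.069 ]
 [ 0.5789 -0.0628  0.069 ]
 [ 0.5148 -0.0701  0.069 ]]
panels [[0.6084 0.2817 0.01  ]
 [0.4231 0.284  0.01  ]] [[0.6163 0.3183 0.042 ]
 [0.4294 0.323  0.042 ]]
tray [[ 0.616 -0.244  0.04 ]
 [ 0.623 -0.403  0.04 ]
 [ 0.41  -0.411  0.04 ]
 [ 0.402 -0.247  0.04 ]]
ball [[ 0.5164 -0.1583  0.11  ]] driver [[ 0.7549  0.1777  0.01  ]
 [ 0.7311 -0.0155  0.01  ]] glue [[ 0.7402 -0.0518  0.15  ]] jar [[0.4425 0.437  0.09  ]]
[[ 0.9603  0.279  -0.0002]
 [ 0.279  -0.9603  0.0019]
 [ 0.0004 -0.0018 -1.    ]]
305.74050417220724 cam in tool [ 0.0652  0.0002 -0.1431] [[ 0.0001 -0.9662 -0.2577]
 [ 1.      0.0002 -0.0002]
 [ 0.0002 -0.2577  0.9662]]
```

View pics/c0.png

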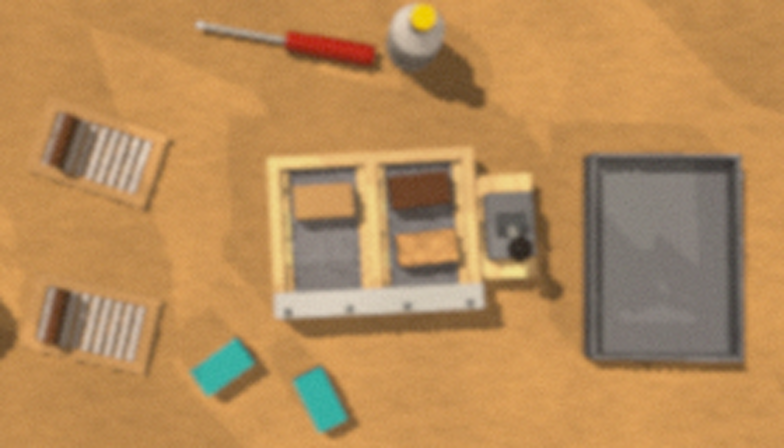

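```bash
python3 - <<'E'
from h import *
go([.53,-.02,.19],down(5.4))
E
```

```text
t 0.1 tcp [ 0.1744 -0.5995  0.2305] shift [ 503.2109 -457.2191   41.4918] dist 681.1695908211766 rotvec [ -0.0735  -0.0896 -79.1984]
```

Request:
send_rows(motion=[{"gripper": 85, "travel": [25.2, -22.9, 0], "rotation": [0, 0, 0]}, {"gripper": 85, "travel": [25.2, -22.9, 0], "rotation": [0, 0, 0]}, {"gripper": 85, "travel": [25.2, -22.9, 0], "rotation": [0, 0, 0]}, {"gripper": 85, "travel": [25.2, -22.9, 0], "rotation": [0, 0, 0]}, {"gripper": 85, "travel": [25.2, -22.9, 0], "rotation": [0, 0, 0]}, {"gripper": 85, "travel": [25.2, -22.9, 0], "rotation": [0, 0, 0]}, {"gripper": 85, "travel": [25.2, -22.9, 0], "rotation": [0, 0, 0]}, {"gripper": 85, "travel": [25.2, -22.9, 0], "rotation": [0, 0, 0]}, {"gripper": 85, "travel": [25.2, -22.9, 0], "rotation": [0, 0, 0]}, {"gripper": 85, "travel": [25.2, -22.9, 0], "rotation": [0, 0, 0]}], newtons=40)

```text
t: 0.93
tcp_pos: [0.3529, -0.3082, 0.2311]
tool_rot: [0.99, 0.141, -0.0, -0.0]
force: [0.5, -0.7, -0.6]
finger_gap: 0.994
```

Request:
send_rows(motion=[{"gripper": 55, "travel": [25.2, -22.9, 4], "rotation": [0, 0, 0]}, {"gripper": 55, "travel": [25.2, -22.9, 4], "rotation": [0, 0, 0]}, {"gripper": 55, "travel": [25.2, -22.9, 4], "rotation": [0, 0, 0]}, {"gripper": 55, "travel": [25.2, -22.9, 4], "rotation": [0, 0, 0]}, {"gripper": 55, "travel": [25.2, -22.9, 4], "rotation": [0, 0, 0]}, {"gripper": 55, "travel": [25.2, -22.9, 4], "rotation": [0, 0, 0]}, {"gripper": 55, "travel": [25.2, -22.9, 4], "rotation": [0, 0, 0]}, {"gripper": 55, "travel": [25.2, -22.9, 4], "rotation": [0, 0, 0]}, {"gripper": 55, "travel": [25.2, -22.9, 4], "rotation": [0, 0, 0]}, {"gripper": 55, "travel": [25.2, -22.9, 4], "rotation": [0, 0, 0]}])

```text
t: 1.77
tcp_pos: [0.531, -0.018, 0.1908]
tool_rot: [0.99, 0.141, -0.0, -0.0]
force: [-0.6, -0.3, -0.2]
finger_gap: 0.647
```

Request:
send_rows(motion=[{"gripper": 55, "travel": [0, 0, 0], "rotation": [0, 0, -6.6]}, {"gripper": 55, "travel": [0, 0, 0], "rotation": [0, 0, -6.6]}, {"gripper": 55, "travel": [0, 0, 0], "rotation": [0, 0, -6.6]}, {"gripper": 55, "travel": [0, 0, 0], "rotation": [0, 0, -6.6]}, {"gripper": 55, "travel": [0, 0, 0], "rotation": [0, 0, -6.6]}, {"gripper": 55, "travel": [0, 0, 0], "rotation": [0, 0, -6.6]}, {"gripper": 55, "travel": [0, 0, 0], "rotation": [0, 0, -6.6]}, {"gripper": 55, "travel": [0, 0, 0], "rotation": [0, 0, -6.6]}, {"gripper": 55, "travel": [0, 0, 0], "rotation": [0, 0, -6.6]}, {"gripper": 55, "travel": [0, 0, 0], "rotation": [0, 0, -6.6]}, {"gripper": 55, "travel": [0, 0, 0], "rotation": [0, 0, -6.6]}, {"gripper": 55, "travel": [0, 0, 0], "rotation": [0, 0, -6.6]}])

```text
t: 2.77
tcp_pos: [0.5303, -0.0196, 0.1909]
tool_rot: [0.671, 0.742, -0.0, -0.0]
force: [-0.4, 0.1, -0.7]
finger_gap: 0.645
```

```bash
python3 - <<'E'
from h import *
print(manip.sense()["tcp_pos"]);c,im=shot("wrist","w1");np.save("w1c.npy",c["cam_to_world"]);go([.53,-.02,.19],down(5.4))
E
```

```text
[ 0.5303 -0.0196  0.1909]
t 2.82 tcp [ 0.5303 -0.0196  0.191 ] shift [-0.3682 -0.3093  0.963 ] dist 1.0763521862650476 rotvec [-0.05   -0.0181  0.5333]
```

View pics/w1.png

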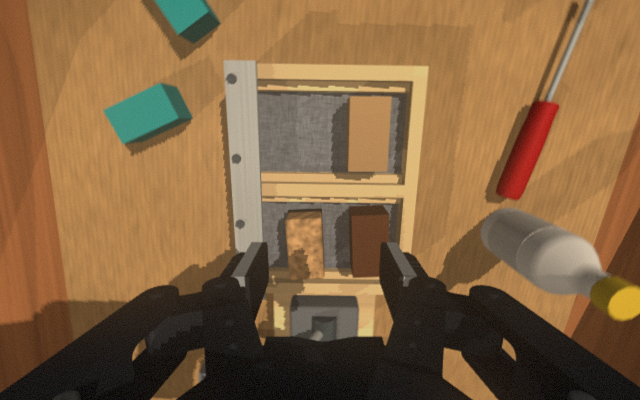

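Wrist view: pale offcut at (370,134), cork block at (304,245) and dark offcut at (369,241). There is no fourth piece. The lip is on the left at column 243, and the rim's far-left corner is at (427,66).

```bash
python3 - <<'E'
from h import *
c=manip.calibration("wrist");c["cam_to_world"]=np.load("w1c.npy")
im=cv2.imread("pics/w1.png")
# box edges at rim height
P=ray2plane(c,[(427,66),(260,66),(412,180),(411,92),(261,171),(406,171)],.053);print("rim",P)
L=ray2plane(c,[(225,62),(254,62),(260,240),(236,240)],.065);print("lip",L)
hsv=cv2.cvtColor(im,cv2.COLOR_BGR2HSV)
print(hsv[134,370],hsv[245,304],hsv[241,369],hsv[66,340],hsv[130,300])
for n,(u,v) in dict(pale=(370,134),cork=(304,245),dark=(369,241)).items():
    print(n,ray2plane(c,(u,v),.069))
q={'pale':[(350,97),(391,97),(389,172),(348,171)],'cork':[(289,211),(322,210),(324,278),(287,278)],'dark':[(350,207),(387,207),(388,275),(352,276)]}
for n,v in q.items():
    p=ray2plane(c,v,.069);print(n,p.mean(0),"size",np.linalg.norm(p[1]-p[0]),np.linalg.norm(p[2]-p[1]),"ang",np.degrees(np.arctan2(*(p[1]-p[0]+p[2]-p[3])[[1,0]])))
print("tool y ang",np.degrees(np.arctan2(*R.from_quat(manip.sense()["tool_rot"]).as_matrix()[[1,0],1])))
v=im[50:290,215:445];cv2.imwrite("pics/w1c.png",cv2.resize(v,None,fx=2.5,fy=2.5,interpolation=cv2.INTER_CUBIC))
E
```

```text
rim [[ 0.6065  0.1001  0.053 ]
 [ 0.4654  0.0859  0.053 ]
 [ 0.6109  0.0019  0.053 ]
 [ 0.5966  0.0781  0.053 ]
 [ 0.4705 -0.0037  0.053 ]
 [ 0.6039  0.0097  0.053 ]]
lip [[ 0.4395  0.0843  0.065 ]
 [ 0.4629  0.0867  0.065 ]
 [ 0.4749 -0.067   0.065 ]
 [ 0.4525 -0.0693  0.065 ]]
[ 16 133 184] [ 15 140 173] [ 11 148 102] [ 20 116 220] [ 18  34 134]
pale [[0.5637 0.0397 0.069 ]]
cork [[ 0.5166 -0.0663  0.069 ]]
dark [[ 0.5763 -0.0563  0.069 ]]
pale [0.5635 0.0385 0.069 ] size 0.03364749879315202 0.06198874752588371 ang 5.010927679154073
cork [ 0.518  -0.0664  0.069 ] size 0.02981163539408806 0.06788419174833261 ang 6.563331637606056
dark [ 0.5767 -0.0575  0.069 ] size 0.03328757310793153 0.06764376519187949 ang 6.63287171521255
tool y ang 5.933331604256603
```

View pics/w1c.png

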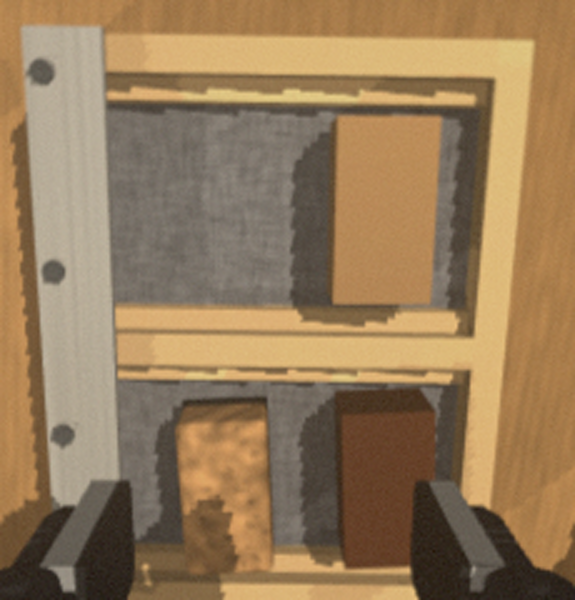

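```bash
python3 - <<'E'
from h import *
go([.5595,.037,.115]);go([.5595,.037,.048])
r=R.from_quat(manip.sense()["tool_rot"])
f=lambda a,b:print(r.inv().apply(np.array(b)-a)*1e3)
print("pale->tray578");f([.5595,.037,.048],[.578,-.326,.023])
print("tray578->cork");f([.578,-.326,.023],[.520,-.0685,.048])
print("cork->tray448");f([.520,-.0685,.048],[.448,-.326,.023])
print("tray448->dark");f([.448,-.326,.023],[.5737,-.0605,.056])
print("dark->tray513");f([.5737,-.0605,.056],[.513,-.326,.033])
E
```

```text
t 2.82 tcp [ 0.5303 -0.0196  0.191 ] shift [53.253  34.9901 75.9494] dist 99.13883430152524 rotvec [0. 0. 0.]
t 2.82 tcp [ 0.5303 -0.0196  0.191 ] shift [ 53.2316  35.0485 142.9494] dist 156.5136619230654 rotvec [0. 0. 0.]
pale->tray578
[-362.9757  -19.1011   24.9004]
tray578->cork
[262.124 -31.093 -24.889]
cork->tray448
[-248.6858  -98.2105   25.006 ]
tray448->dark
[251.0945 152.4428 -33.0524]
dark->tray513
[-257.8104  -87.7998   22.994 ]
```

Request:
send_rows(motion=[{"gripper": 48, "travel": [17.7, 11.7, 25], "rotation": [0, 0, 0]}, {"gripper": 48, "travel": [17.7, 11.7, 25], "rotation": [0, 0, 0]}, {"gripper": 48, "travel": [17.8, 11.7, 25], "rotation": [0, 0, 0]}, {"gripper": 48, "travel": [0, 0, 17], "rotation": [0, 0, 0]}, {"gripper": 48, "travel": [0, 0, 17], "rotation": [0, 0, 0]}, {"gripper": 48, "travel": [0, 0, 17], "rotation": [0, 0, 0]}, {"gripper": 48, "travel": [0, 0, 17], "rotation": [0, 0, 0]}, {"gripper": 48, "travel": [0, 0, 0], "rotation": [0, 0, 0]}])

```text
t: 3.48
tcp_pos: [0.5581, 0.0369, 0.0451]
tool_rot: [0.674, 0.739, -0.002, -0.003]
force: [-0.0, -0.1, 0.5]
finger_gap: 0.565
```

Request:
send_rows(motion=[{"gripper": 20, "travel": [0, 0, 0], "rotation": [0, 0, 0]}, {"gripper": 20, "travel": [0, 0, 0], "rotation": [0, 0, 0]}, {"gripper": 20, "travel": [0, 0, 0], "rotation": [0, 0, 0]}, {"gripper": 20, "travel": [0, 0, 0], "rotation": [0, 0, 0]}, {"gripper": 20, "travel": [0, 0, 0], "rotation": [0, 0, 0]}, {"gripper": 20, "travel": [0, 0, -30], "rotation": [0, 0, 0]}, {"gripper": 20, "travel": [0, 0, -30], "rotation": [0, 0, 0]}, {"gripper": 20, "travel": [0, 0, -30], "rotation": [0, 0, 0]}, {"gripper": 20, "travel": [0, 0, -30], "rotation": [0, 0, 0]}], newtons=50)

```text
t: 4.23
tcp_pos: [0.5602, 0.0366, 0.1699]
tool_rot: [0.673, 0.74, -0.0, -0.0]
force: [0.3, 0.7, -1.5]
finger_gap: 0.389
```

Request:
send_rows(motion=[{"gripper": 20, "travel": [-33, -1.7, 0], "rotation": [0, 0, 0]}, {"gripper": 20, "travel": [-33, -1.7, 0], "rotation": [0, 0, 0]}, {"gripper": 20, "travel": [-33, -1.7, 0], "rotation": [0, 0, 0]}, {"gripper": 20, "travel": [-33, -1.7, 0], "rotation": [0, 0, 0]}, {"gripper": 20, "travel": [-33, -1.7, 0], "rotation": [0, 0, 0]}, {"gripper": 20, "travel": [-33, -1.7, 0], "rotation": [0, 0, 0]}, {"gripper": 20, "travel": [-33, -1.7, 0], "rotation": [0, 0, 0]}, {"gripper": 20, "travel": [-33, -1.7, 0], "rotation": [0, 0, 0]}, {"gripper": 20, "travel": [-33, -1.7, 0], "rotation": [0, 0, 0]}, {"gripper": 20, "travel": [-33, -1.7, 0], "rotation": [0, 0, 0]}, {"gripper": 20, "travel": [-33, -1.7, 0], "rotation": [0, 0, 0]}])

```text
t: 5.15
tcp_pos: [0.5758, -0.3282, 0.1688]
tool_rot: [0.673, 0.739, 0.0, 0.0]
force: [0.1, 0.2, -0.2]
finger_gap: 0.389
```

Request:
send_rows(motion=[{"gripper": 20, "travel": [0, 0, 30], "rotation": [0, 0, 0]}, {"gripper": 20, "travel": [0, 0, 30], "rotation": [0, 0, 0]}, {"gripper": 20, "travel": [0, 0, 30], "rotation": [0, 0, 0]}, {"gripper": 20, "travel": [0, 0, 30], "rotation": [0, 0, 0]}, {"gripper": 20, "travel": [0, 0, 18], "rotation": [0, 0, 0]}, {"gripper": 20, "travel": [0, 0, 7], "rotation": [0, 0, 0]}, {"gripper": 20, "travel": [0, 0, 0], "rotation": [0, 0, 0]}])

```text
t: 5.73
tcp_pos: [0.5749, -0.3257, 0.0215]
tool_rot: [0.673, 0.74, -0.0, -0.002]
force: [-0.7, -0.7, -1.0]
finger_gap: 0.39
```

Request:
send_rows(motion=[{"gripper": 52, "travel": [0, 0, 0], "rotation": [0, 0, 0]}, {"gripper": 52, "travel": [0, 0, 0], "rotation": [0, 0, 0]}, {"gripper": 52, "travel": [0, 0, 0], "rotation": [0, 0, 0]}, {"gripper": 52, "travel": [0, 0, -30], "rotation": [0, 0, 0]}, {"gripper": 52, "travel": [0, 0, -30], "rotation": [0, 0, 0]}, {"gripper": 46, "travel": [0, 0, -30], "rotation": [0, 0, 0]}, {"gripper": 46, "travel": [0, 0, -30], "rotation": [0, 0, 0]}, {"gripper": 46, "travel": [0, 0, -25], "rotation": [0, 0, 0]}])

```text
t: 6.4
tcp_pos: [0.577, -0.3272, 0.1725]
tool_rot: [0.673, 0.74, 0.0, 0.002]
force: [0.2, 0.3, 0.2]
finger_gap: 0.537
```

```bash
python3 - <<'E'
from h import *
go([.520,-.0685,.115]);c,im=shot("wrist","w2")
c,im=shot("top")
cv2.imwrite("pics/t2.png",cv2.resize(im[120:300,210:510],None,fx=2.2,fy=2.2))
E
```

```text
t 6.4 tcp [ 0.577  -0.3272  0.1725] shift [263.0845 -32.5526  56.4904] dist 271.0429566588327 rotvec [0. 0. 0.]
```

View pics/w2.png

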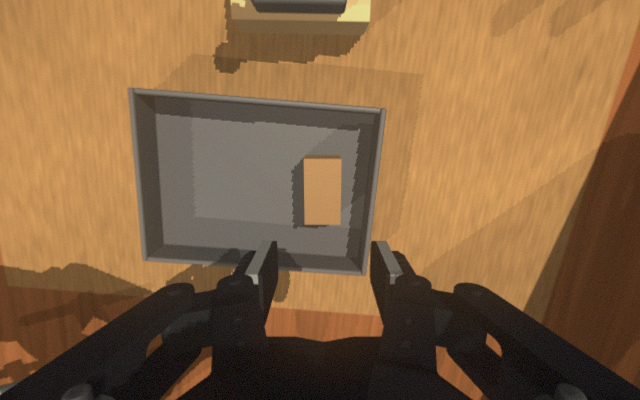

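Pale offcut lies in the tray at (322,190). Next, the cork block.

Request:
send_rows(motion=[{"gripper": 46, "travel": [32.9, -4.1, 0], "rotation": [0, 0, 0]}, {"gripper": 46, "travel": [32.9, -4.1, 0], "rotation": [0, 0, 0]}, {"gripper": 46, "travel": [32.9, -4.1, 0], "rotation": [0, 0, 0]}, {"gripper": 46, "travel": [32.9, -4.1, 0], "rotation": [0, 0, 0]}, {"gripper": 46, "travel": [32.9, -4.1, 0], "rotation": [0, 0, 0]}, {"gripper": 46, "travel": [32.9, -4.1, 0], "rotation": [0, 0, 0]}, {"gripper": 46, "travel": [32.9, -4.1, 0], "rotation": [0, 0, 0]}, {"gripper": 46, "travel": [32.9, -4.1, 0], "rotation": [0, 0, 0]}, {"gripper": 46, "travel": [0, 0, 0], "rotation": [0, 0, 0]}])

```text
t: 7.25
tcp_pos: [0.5151, -0.0619, 0.1684]
tool_rot: [0.671, 0.741, -0.0, -0.003]
force: [0.0, 0.5, -0.3]
finger_gap: 0.539
```

Request:
send_rows(motion=[{"gripper": 46, "travel": [0, 0, 27], "rotation": [0, 0, 0]}, {"gripper": 46, "travel": [0, 0, 27], "rotation": [0, 0, 0]}, {"gripper": 46, "travel": [0, 0, 24], "rotation": [0, 0, 0]}, {"gripper": 46, "travel": [0, 0, 24], "rotation": [0, 0, 0]}, {"gripper": 46, "travel": [0, 0, 20], "rotation": [0, 0, 0]}, {"gripper": 46, "travel": [0, 0, 0], "rotation": [0, 0, 0]}, {"gripper": 20, "travel": [0, 0, 0], "rotation": [0, 0, 0]}, {"gripper": 20, "travel": [0, 0, 0], "rotation": [0, 0, 0]}, {"gripper": 20, "travel": [0, 0, 0], "rotation": [0, 0, 0]}, {"gripper": 20, "travel": [0, 0, 0], "rotation": [0, 0, 0]}, {"gripper": 20, "travel": [0, 0, 0], "rotation": [0, 0, 0]}])

```text
t: 8.17
tcp_pos: [0.5194, -0.0679, 0.0474]
tool_rot: [0.673, 0.74, 0.0, 0.001]
force: [0.7, 0.1, -0.7]
finger_gap: 0.389
```

Request:
send_rows(motion=[{"gripper": 20, "travel": [0, 0, -30], "rotation": [0, 0, 0]}, {"gripper": 20, "travel": [0, 0, -30], "rotation": [0, 0, 0]}, {"gripper": 20, "travel": [0, 0, -30], "rotation": [0, 0, 0]}, {"gripper": 20, "travel": [0, 0, -35], "rotation": [0, 0, 0]}, {"gripper": 20, "travel": [0, 0, 0], "rotation": [0, 0, 0]}])

```text
t: 8.58
tcp_pos: [0.5228, -0.0689, 0.1779]
tool_rot: [0.673, 0.74, 0.003, 0.006]
force: [1.3, -0.0, -0.4]
finger_gap: 0.392
```

Request:
send_rows(motion=[{"gripper": 20, "travel": [-31.1, -12.3, 0], "rotation": [0, 0, 0]}, {"gripper": 20, "travel": [-31.1, -12.3, 0], "rotation": [0, 0, 0]}, {"gripper": 20, "travel": [-31.1, -12.3, 0], "rotation": [0, 0, 0]}, {"gripper": 20, "travel": [-31.1, -12.3, 0], "rotation": [0, 0, 0]}, {"gripper": 20, "travel": [-31.1, -12.3, 0], "rotation": [0, 0, 0]}, {"gripper": 20, "travel": [-31.1, -12.3, 0], "rotation": [0, 0, 0]}, {"gripper": 20, "travel": [-31.1, -12.3, 0], "rotation": [0, 0, 0]}, {"gripper": 20, "travel": [-31.1, -12.3, 0], "rotation": [0, 0, 0]}, {"gripper": 20, "travel": [0, 0, 0], "rotation": [0, 0, 0]}])

```text
t: 9.33
tcp_pos: [0.4435, -0.3313, 0.1717]
tool_rot: [0.675, 0.738, -0.001, 0.003]
force: [-0.2, 0.2, -0.8]
finger_gap: 0.39
```

Request:
send_rows(motion=[{"gripper": 20, "travel": [0, 0, 30], "rotation": [0, 0, 0]}, {"gripper": 20, "travel": [0, 0, 30], "rotation": [0, 0, 0]}, {"gripper": 20, "travel": [0, 0, 30], "rotation": [0, 0, 0]}, {"gripper": 20, "travel": [0, 0, 30], "rotation": [0, 0, 0]}, {"gripper": 20, "travel": [0, 0, 20], "rotation": [0, 0, 0]}, {"gripper": 20, "travel": [0, 0, 8], "rotation": [0, 0, 0]}, {"gripper": 20, "travel": [0, 0, 0], "rotation": [0, 0, 0]}, {"gripper": 52, "travel": [0, 0, 0], "rotation": [0, 0, 0]}, {"gripper": 52, "travel": [0, 0, 0], "rotation": [0, 0, 0]}, {"gripper": 52, "travel": [0, 0, 0], "rotation": [0, 0, 0]}])

```text
t: 10.17
tcp_pos: [0.4495, -0.3268, 0.0253]
tool_rot: [0.674, 0.739, 0.001, 0.006]
force: [10.1, 2.1, -6.5]
finger_gap: 0.607
```

Request:
send_rows(motion=[{"gripper": 52, "travel": [0, 0, -30], "rotation": [0, 0, 0]}, {"gripper": 52, "travel": [0, 0, -30], "rotation": [0, 0, 0]}, {"gripper": 46, "travel": [0, 0, -30], "rotation": [0, 0, 0]}, {"gripper": 46, "travel": [0, 0, -30], "rotation": [0, 0, 0]}, {"gripper": 46, "travel": [0, 0, -30], "rotation": [0, 0, 0]}, {"gripper": 46, "travel": [0, 0, 0], "rotation": [0, 0, 0]}])

```text
t: 10.67
tcp_pos: [0.4476, -0.3278, 0.1816]
tool_rot: [0.673, 0.74, -0.001, 0.008]
force: [0.8, -0.5, 0.5]
finger_gap: 0.54
```

```bash
python3 - <<'E'
from h import *
go([.5737,-.0605,.115]);c,im=shot("top")
cv2.imwrite("pics/t3.png",cv2.resize(im[120:300,210:510],None,fx=2.5,fy=2.5,interpolation=cv2.INTER_CUBIC))
E
```

```text
t 10.67 tcp [ 0.4476 -0.3278  0.1816] shift [255.0376 150.2232  64.7115] dist 302.98313505927814 rotvec [0. 0. 0.]
```

View pics/t3.png

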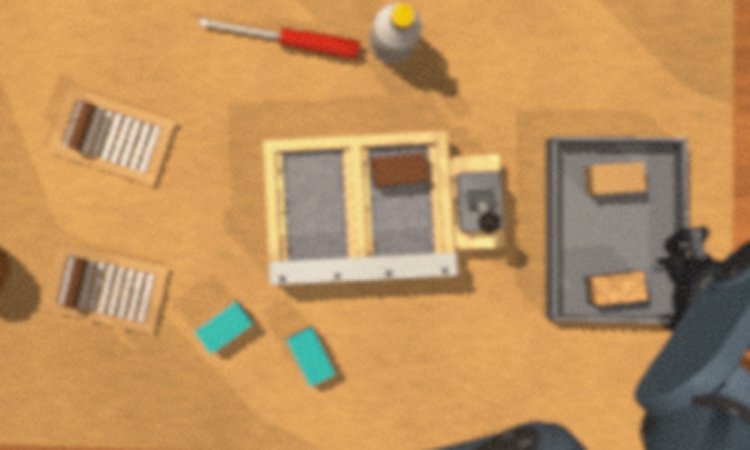

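Both pieces are in the tray, at (617,179) and (617,288) in the crop. Dark offcut is still in the right bay, at (401,170). Next, dark.

Request:
send_rows(motion=[{"gripper": 46, "travel": [28.3, 16.7, 0], "rotation": [0, 0, 0]}, {"gripper": 46, "travel": [28.3, 16.7, 0], "rotation": [0, 0, 0]}, {"gripper": 46, "travel": [28.3, 16.7, 0], "rotation": [0, 0, 0]}, {"gripper": 46, "travel": [28.3, 16.7, 0], "rotation": [0, 0, 0]}, {"gripper": 46, "travel": [28.3, 16.7, 0], "rotation": [0, 0, 0]}, {"gripper": 46, "travel": [28.3, 16.7, 0], "rotation": [0, 0, 0]}, {"gripper": 46, "travel": [28.3, 16.7, 0], "rotation": [0, 0, 0]}, {"gripper": 46, "travel": [28.3, 16.7, 0], "rotation": [0, 0, 0]}, {"gripper": 46, "travel": [28.3, 16.7, 0], "rotation": [0, 0, 0]}, {"gripper": 46, "travel": [0, 0, 20], "rotation": [0, 0, 0]}, {"gripper": 46, "travel": [0, 0, 20], "rotation": [0, 0, 0]}, {"gripper": 46, "travel": [0, 0, 0], "rotation": [0, 0, 0]}])

```text
t: 11.72
tcp_pos: [0.5671, -0.055, 0.1303]
tool_rot: [0.672, 0.74, -0.002, -0.003]
force: [-0.2, 0.7, -0.2]
finger_gap: 0.542
```

```bash
python3 - <<'E'
from h import *
c,im=shot("wrist","w4");hsv=cv2.cvtColor(im,cv2.COLOR_BGR2HSV)
m=((hsv[...,0]<15)&(hsv[...,1]>120)&(hsv[...,2]<140)&(hsv[...,2]>40)).astype(np.uint8);m=cv2.morphologyEx(m,cv2.MORPH_OPEN,np.ones((5,5)))
for q in cv2.findContours(m,0,2)[0]:
    if cv2.contourArea(q)>800: 
        r=cv2.minAreaRect(q);print(r);b=cv2.boxPoints(r);print(ray2plane(c,b,.069));print("C",ray2plane(c,r[0],.069))
go([.5737,-.0605,.056])
E
```

```text
((614.5, 340.5), (93.0, 49.0), 90.0)
[[ 0.7703 -0.0942  0.069 ]
 [ 0.8064 -0.0905  0.069 ]
 [ 0.8368 -0.1731  0.069 ]
 [ 0.7973 -0.1771  0.069 ]]
C [[ 0.8021 -0.1319  0.069 ]]
((337.43218994140625, 227.48065185546875), (83.15457153320312, 48.252349853515625), 89.22578430175781)
[[ 0.5571 -0.0327  0.069 ]
 [ 0.5898 -0.029   0.069 ]
 [ 0.5985 -0.0905  0.069 ]
 [ 0.5634 -0.0945  0.069 ]]
C [[ 0.5771 -0.0605  0.069 ]]
((534.0438232421875, 103.62042236328125), (17.15707015991211, 141.24374389648438), 25.016895294189453)
[[ 0.6778 -0.0057  0.069 ]
 [ 0.695   0.0734  0.069 ]
 [ 0.7055  0.0704  0.069 ]
 [ 0.6893 -0.0095  0.069 ]]
C [[0.6923 0.0342 0.069 ]]
t 11.77 tcp [ 0.5679 -0.0558  0.1318] shift [-5.3789  5.7066 75.7237] dist 76.12865114088902 rotvec [0. 0. 0.]
```

View pics/w4.png

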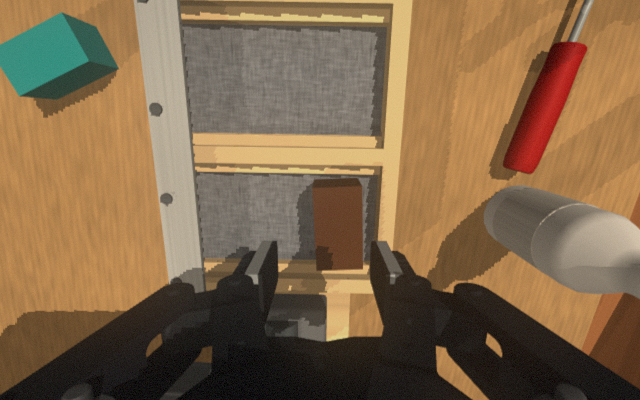

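Request:
send_rows(motion=[{"gripper": 46, "travel": [0, 0, 20], "rotation": [0, 0, 0]}, {"gripper": 46, "travel": [0, 0, 20], "rotation": [0, 0, 0]}, {"gripper": 46, "travel": [0, 0, 20], "rotation": [0, 0, 0]}, {"gripper": 46, "travel": [0, 0, 0], "rotation": [0, 0, 0]}, {"gripper": 46, "travel": [0, 0, 0], "rotation": [0, 0, 0]}])

```text
t: 12.18
tcp_pos: [0.5695, -0.0573, 0.0736]
tool_rot: [0.673, 0.739, -0.0, -0.0]
force: [-0.1, -0.2, 0.3]
finger_gap: 0.535
```

Request:
send_rows(motion=[{"gripper": 46, "travel": [-2, 4.5, 0], "rotation": [0, 0, 0]}, {"gripper": 46, "travel": [0, 0, 8], "rotation": [0, 0, 0]}, {"gripper": 46, "travel": [0, 0, 9], "rotation": [0, 0, 0]}, {"gripper": 46, "travel": [0, 0, 0], "rotation": [0, 0, 0]}, {"gripper": 20, "travel": [0, 0, 0], "rotation": [0, 0, 0]}, {"gripper": 20, "travel": [0, 0, 0], "rotation": [0, 0, 0]}, {"gripper": 20, "travel": [0, 0, 0], "rotation": [0, 0, 0]}, {"gripper": 20, "travel": [0, 0, 0], "rotation": [0, 0, 0]}, {"gripper": 20, "travel": [0, 0, 0], "rotation": [0, 0, 0]}])

```text
t: 12.93
tcp_pos: [0.5743, -0.0584, 0.0563]
tool_rot: [0.673, 0.74, -0.0, -0.0]
force: [-0.1, 0.5, -0.7]
finger_gap: 0.384
```

Request:
send_rows(motion=[{"gripper": 20, "travel": [0, 0, -15], "rotation": [0, 0, 0]}, {"gripper": 20, "travel": [0, 0, -30], "rotation": [0, 0, 0]}, {"gripper": 20, "travel": [0, 0, -30], "rotation": [0, 0, 0]}, {"gripper": 20, "travel": [0, 0, -30], "rotation": [0, 0, 0]}, {"gripper": 20, "travel": [0, 0, -20], "rotation": [0, 0, 0]}, {"gripper": 20, "travel": [0, 0, 0], "rotation": [0, 0, 0]}])

```text
t: 13.43
tcp_pos: [0.5774, -0.0592, 0.1861]
tool_rot: [0.673, 0.74, 0.002, 0.004]
force: [0.1, -0.3, -0.1]
finger_gap: 0.38
```

Request:
send_rows(motion=[{"gripper": 20, "travel": [-28.6, -9.7, 0], "rotation": [0, 0, 0]}, {"gripper": 20, "travel": [-28.6, -9.7, 0], "rotation": [0, 0, 0]}, {"gripper": 20, "travel": [-28.6, -9.7, 0], "rotation": [0, 0, 0]}, {"gripper": 20, "travel": [-28.6, -9.7, 0], "rotation": [0, 0, 0]}, {"gripper": 20, "travel": [-28.6, -9.7, 0], "rotation": [0, 0, 0]}, {"gripper": 20, "travel": [-28.6, -9.7, 0], "rotation": [0, 0, 0]}, {"gripper": 20, "travel": [-28.6, -9.7, 0], "rotation": [0, 0, 0]}, {"gripper": 20, "travel": [-28.6, -9.7, 0], "rotation": [0, 0, 0]}, {"gripper": 20, "travel": [-28.6, -9.7, 0], "rotation": [0, 0, 0]}, {"gripper": 20, "travel": [0, 0, 0], "rotation": [0, 0, 0]}])

```text
t: 14.27
tcp_pos: [0.5105, -0.3287, 0.1802]
tool_rot: [0.675, 0.738, -0.001, 0.001]
force: [0.0, -0.3, -1.0]
finger_gap: 0.385
```

Request:
send_rows(motion=[{"gripper": 20, "travel": [0, 0, 30], "rotation": [0, 0, 0]}, {"gripper": 20, "travel": [0, 0, 30], "rotation": [0, 0, 0]}, {"gripper": 20, "travel": [0, 0, 30], "rotation": [0, 0, 0]}, {"gripper": 20, "travel": [0, 0, 30], "rotation": [0, 0, 0]}, {"gripper": 20, "travel": [0, 0, 18], "rotation": [0, 0, 0]}, {"gripper": 20, "travel": [0, 0, 10], "rotation": [0, 0, 0]}, {"gripper": 20, "travel": [0, 0, 0], "rotation": [0, 0, 0]}, {"gripper": 50, "travel": [0, 0, 0], "rotation": [0, 0, 0]}, {"gripper": 50, "travel": [0, 0, 0], "rotation": [0, 0, 0]}, {"gripper": 50, "travel": [0, 0, 0], "rotation": [0, 0, 0]}])

```text
t: 15.1
tcp_pos: [0.5128, -0.3237, 0.0349]
tool_rot: [0.673, 0.74, -0.0, 0.002]
force: [-0.5, -0.1, -0.2]
finger_gap: 0.589
```

Request:
send_rows(motion=[{"gripper": 50, "travel": [0, 0, -30], "rotation": [0, 0, 0]}, {"gripper": 50, "travel": [0, 0, -30], "rotation": [0, 0, 0]}, {"gripper": 50, "travel": [0, 0, -30], "rotation": [0, 0, 0]}, {"gripper": 50, "travel": [0, 0, -30], "rotation": [0, 0, 0]}, {"gripper": 50, "travel": [0, 0, -30], "rotation": [0, 0, 0]}, {"gripper": 50, "travel": [34.2, 2.3, -3], "rotation": [0, 0, 0]}, {"gripper": 50, "travel": [34.2, 2.3, -3], "rotation": [0, 0, 0]}, {"gripper": 50, "travel": [34.2, 2.3, -3], "rotation": [0, 0, 0]}, {"gripper": 50, "travel": [34.2, 2.3, -3], "rotation": [0, 0, 0]}, {"gripper": 50, "travel": [34.2, 2.3, -3], "rotation": [0, 0, 0]}, {"gripper": 50, "travel": [34.2, 2.3, -3], "rotation": [0, 0, 0]}, {"gripper": 50, "travel": [34.2, 2.3, -3], "rotation": [0, 0, 0]}])

```text
t: 16.1
tcp_pos: [0.5054, -0.0817, 0.2061]
tool_rot: [0.673, 0.74, 0.001, 0.002]
force: [-0.2, -0.2, 0.4]
finger_gap: 0.586
```

Request:
send_rows(motion=[{"gripper": 50, "travel": [34.2, 2.3, -3], "rotation": [0, 0, 0]}, {"gripper": 50, "travel": [34.2, 2.3, -3], "rotation": [0, 0, 0]}, {"gripper": 50, "travel": [34.2, 2.3, -3], "rotation": [0, 0, 0]}, {"gripper": 50, "travel": [34.2, 2.3, -3], "rotation": [0, 0, 0]}, {"gripper": 50, "travel": [34.2, 2.3, -3], "rotation": [0, 0, 0]}, {"gripper": 50, "travel": [34.2, 2.3, -3], "rotation": [0, 0, 0]}, {"gripper": 50, "travel": [34.2, 2.3, -3], "rotation": [0, 0, 0]}, {"gripper": 50, "travel": [34.2, 2.3, -3], "rotation": [0, 0, 0]}, {"gripper": 50, "travel": [34.2, 2.3, -3], "rotation": [0, 0, 0]}, {"gripper": 50, "travel": [34.2, 2.3, -3], "rotation": [0, 0, 0]}, {"gripper": 50, "travel": [34.2, 2.3, -3], "rotation": [0, 0, 0]}])

```text
t: 17.02
tcp_pos: [0.4949, 0.2957, 0.2393]
tool_rot: [0.673, 0.74, 0.001, 0.001]
force: [-0.3, 0.1, -0.2]
finger_gap: 0.586
```

Request:
send_rows(motion=[{"gripper": 50, "travel": [0, 0, 0], "rotation": [0, 0, -6.5]}, {"gripper": 50, "travel": [0, 0, 0], "rotation": [0, 0, -6.5]}, {"gripper": 50, "travel": [0, 0, 0], "rotation": [0, 0, -6.5]}, {"gripper": 50, "travel": [0, 0, 0], "rotation": [0, 0, -6.5]}, {"gripper": 50, "travel": [0, 0, 0], "rotation": [0, 0, -6.5]}, {"gripper": 50, "travel": [0, 0, 0], "rotation": [0, 0, -6.5]}, {"gripper": 50, "travel": [0, 0, 0], "rotation": [0, 0, -6.5]}, {"gripper": 50, "travel": [0, 0, 0], "rotation": [0, 0, -6.5]}, {"gripper": 50, "travel": [0, 0, 0], "rotation": [0, 0, -6.5]}, {"gripper": 50, "travel": [0, 0, 0], "rotation": [0, 0, -6.5]}, {"gripper": 50, "travel": [0, 0, 0], "rotation": [0, 0, -6.5]}, {"gripper": 50, "travel": [0, 0, 0], "rotation": [0, 0, 0]}])

```text
t: 18.02
tcp_pos: [0.4952, 0.2939, 0.2389]
tool_rot: [0.113, 0.994, 0.001, 0.001]
force: [0.0, -0.2, 0.5]
finger_gap: 0.583
```

```bash
python3 - <<'E'
from h import *
s=manip.sense();print(s["tcp_pos"],s["q"])
c,im=shot("wrist","w5");np.save("w5c.npy",c["cam_to_world"])
ct,it=shot("top");cv2.imwrite("pics/t5full.png",it)
E
```

```text
[0.4952 0.2939 0.2389] [ 0.3417  0.4513  1.5519  0.      1.1357 -1.0024]
```

View pics/w5.png

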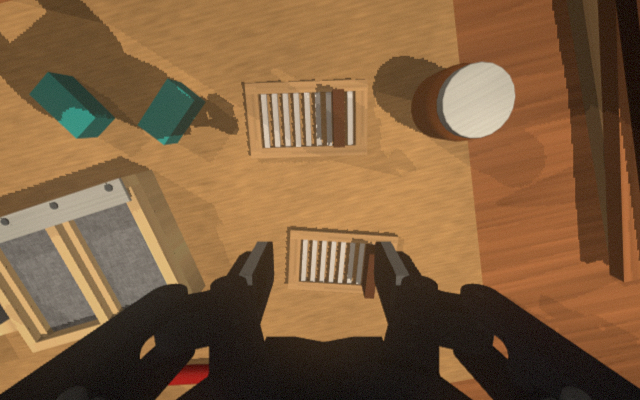

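Wrist view: near panel at (307,118) with corners about (245,82), (367,79), (370,153), (250,158) and bar at (341,119). Far panel at (342,260) with bar at (372,268). The jar is at (470,100).

```bash
python3 - <<'E'
from h import *
c=manip.calibration("wrist");im=cv2.imread("pics/w5.png")
v=im[60:320,230:420];cv2.imwrite("pics/w5c.png",cv2.resize(v,None,fx=3,fy=2.3*1,interpolation=cv2.INTER_CUBIC)[:, :])
hsv=cv2.cvtColor(im,cv2.COLOR_BGR2HSV)
# bars: dark brown
m=((hsv[...,0]<14)&(hsv[...,1]>100)&(hsv[...,2]<140)&(hsv[...,2]>35)).astype(np.uint8);m=cv2.morphologyEx(m,cv2.MORPH_OPEN,np.ones((3,3)))
for q in cv2.findContours(m,0,2)[0]:
    x,y,w,h=cv2.boundingRect(q)
    if cv2.contourArea(q)>150 and 230<x<420 and y<320: print("bar",cv2.minAreaRect(q),q.reshape(-1,2).min(0),q.reshape(-1,2).max(0))
# panel outlines: edge of frame vs. bench
for n,k in dict(B=[(245,82),(367,79),(370,153),(250,158)],A=[(290,228),(398,235)]).items():
    p=ray2plane(c,k,.01);print(n,p,p.mean(0),"ang",np.degrees(np.arctan2(*(p[1]-p[0])[[1,0]])),np.linalg.norm(p[1]-p[0]))
E
```

```text
bar ((369.5, 275.5), (43.0, 9.0), 90.0) [365 254] [374 297]
bar ((338.5, 117.5), (57.0, 11.0), 90.0) [333  89] [344 146]
bar ((492.8243103027344, 69.6936264038086), (66.53119659423828, 168.01190185546875), 49.44411087036133) [419  13] [568 140]
B [[0.3687 0.2322 0.01  ]
 [0.3973 0.3677 0.01  ]
 [0.4798 0.3552 0.01  ]
 [0.4524 0.2128 0.01  ]] [0.4245 0.292  0.01  ] ang 78.07040752906235 0.13850300483881325
A [[0.55   0.2368 0.01  ]
 [0.5914 0.3704 0.01  ]] [0.5707 0.3036 0.01  ] ang 72.7803435770084 0.13983624726230362
```

View pics/w5c.png

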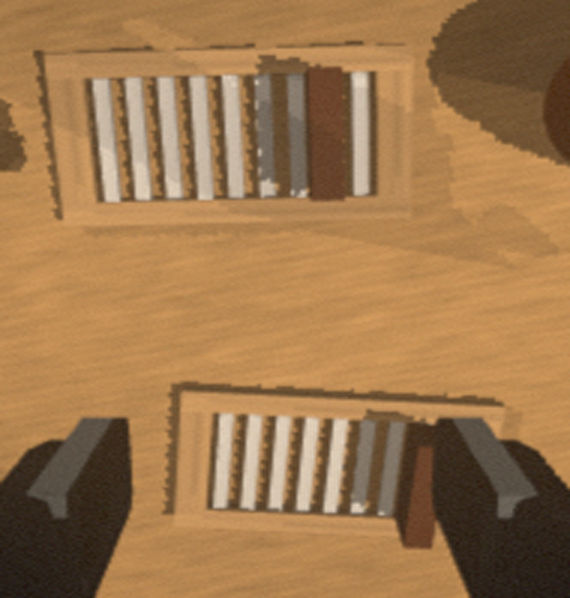

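```bash
python3 - <<'E'
from h import *
c=manip.calibration("wrist")
print(ray2plane(c,(338.5,117.5),.042),ray2plane(c,[(338.5,89),(338.5,146)],.042))
go([.4315,.326,.08],down(78.5))
go([.4315,.326,.016],down(78.5))
E
```

```text
[[0.4309 0.3256 0.042 ]] [[0.403  0.3318 0.042 ]
 [0.4602 0.3191 0.042 ]]
t 18.12 tcp [0.4951 0.2939 0.2385] shift [ 69.5663  16.4216 158.4086] dist 173.78845408629954 rotvec [ 0.0636  0.0991 -1.7596]
t 18.12 tcp [0.4951 0.2939 0.2385] shift [ 69.6759  16.3489 222.4085] dist 233.63978727328526 rotvec [ 0.0636  0.0991 -1.7596]
```

Request:
send_rows(motion=[{"gripper": 36, "travel": [13.9, 3.3, 31.6], "rotation": [0, 0, 0]}, {"gripper": 36, "travel": [13.9, 3.3, 31.6], "rotation": [0, 0, 0]}, {"gripper": 36, "travel": [13.9, 3.3, 31.6], "rotation": [0, 0, 0]}, {"gripper": 36, "travel": [13.9, 3.3, 31.6], "rotation": [0, 0, 0]}, {"gripper": 36, "travel": [13.9, 3.3, 31.6], "rotation": [0, 0, -1.8]}, {"gripper": 36, "travel": [0, 0, 0], "rotation": [0, 0, 0]}, {"gripper": 36, "travel": [0, 0, 0], "rotation": [0, 0, 0]}, {"gripper": 36, "travel": [0, 0, 20], "rotation": [0, 0, 0]}, {"gripper": 36, "travel": [0, 0, 20], "rotation": [0, 0, 0]}, {"gripper": 36, "travel": [0, 0, 12], "rotation": [0, 0, 0]}, {"gripper": 36, "travel": [0, 0, 12], "rotation": [0, 0, 0]}, {"gripper": 36, "travel": [0, 0, 0], "rotation": [0, 0, 0]}])

```text
t: 19.12
tcp_pos: [0.4327, 0.3257, 0.0154]
tool_rot: [0.099, 0.995, 0.0, 0.001]
force: [-0.4, -0.3, -0.3]
finger_gap: 0.42
```

Request:
send_rows(motion=[{"gripper": 4, "travel": [0, 0, 0], "rotation": [0, 0, 0]}, {"gripper": 4, "travel": [0, 0, 0], "rotation": [0, 0, 0]}, {"gripper": 4, "travel": [0, 0, 0], "rotation": [0, 0, 0]}, {"gripper": 4, "travel": [0, 0, 0], "rotation": [0, 0, 0]}, {"gripper": 4, "travel": [0, 0, 0], "rotation": [0, 0, 0]}, {"gripper": 4, "travel": [0, 0, 0], "rotation": [0, 0, 0]}, {"gripper": 4, "travel": [0, 0, 0], "rotation": [0, 0, 0]}], newtons=90)

```text
t: 19.7
tcp_pos: [0.4325, 0.3261, 0.0169]
tool_rot: [0.098, 0.995, 0.001, 0.002]
force: [-0.1, -0.9, 6.8]
finger_gap: 0.119
```

```bash
python3 - <<'E'
from h import *
s=manip.sense();print(s["tcp_pos"],s["finger_gap"],s["force"],"yaw",np.degrees(np.arctan2(*R.from_quat(s["tool_rot"]).as_matrix()[[1,0],1])))
c,im=shot("wrist","w6");np.save("w6c.npy",c["cam_to_world"])
# frame outline of held panel
E
```

```text
[0.4325 0.3261 0.0169] 0.11928208841211277 [-0.1245 -0.8516  6.7756] yaw 78.70502691792974
```

View pics/w6.png

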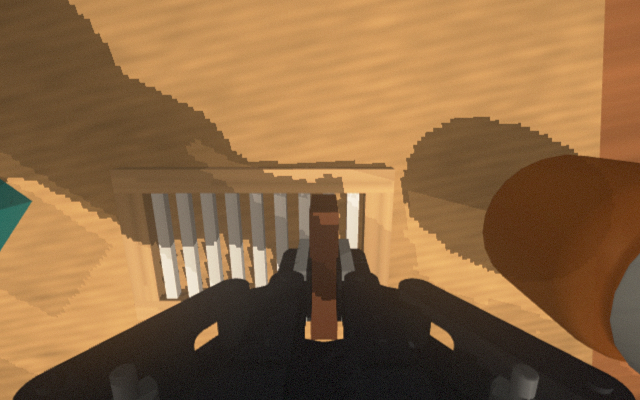

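Panel B is gripped: its near-edge corners are at (113,170) and (393,168), and the bar is at (323,265).

```bash
python3 - <<'E'
from h import *
c=manip.calibration("wrist");s=manip.sense();r=R.from_quat(s["tool_rot"])
p=ray2plane(c,[(113,170),(393,168),(158,299)],.01);q=r.inv().apply(p-s["tcp_pos"])*1e3
print(q,"ang in tool",np.degrees(np.arctan2(q[1,0]-q[0,0],q[1,1]-q[0,1])),np.linalg.norm(q[1]-q[0]))
b=r.inv().apply(ray2plane(c,[(323,197),(323,339)],.042)-s["tcp_pos"])*1e3;print("bar",b)
# refined box pose from w1 with more edges
c["cam_to_world"]=np.load("w1c.npy");g=cv2.cvtColor(cv2.imread("pics/w1.png"),cv2.COLOR_BGR2GRAY).astype(float)
def edge(a,b,half=6,pol=0):
    a,b=np.array(a,float),np.array(b,float);n=np.array([-(b-a)[1],(b-a)[0]])/np.linalg.norm(b-a);out=[]
    for t in np.linspace(.05,.95,25):
        k=np.arange(-half,half+.1,.5);P=a+t*(b-a)+k[:,None]*n
        v=cv2.remap(g.astype(np.float32),P[:,0:1].astype(np.float32),P[:,1:2].astype(np.float32),cv2.INTER_LINEAR).ravel()
        d=np.gradient(cv2.GaussianBlur(v[:,None],(1,5),0).ravel());d=d*pol if pol else abs(d);out.append(a+t*(b-a)+k[d.argmax()]*n)
    return np.array(out)
E1={"outer +y y=109":((262,66),(425,66),.053),"outer +x x=85":((427,70),(415,190),.053),"div y=6?":((264,184),(400,185),.053),"div y=-6?":((264,198),(400,197),.053),"lip x=-59":((255,64),(262,235),.065)}
for n,(a,b,z) in E1.items():
    P=ray2plane(c,edge(a,b),z)[:,:2];m=np.median(P,0);vx,vy,x0,y0=cv2.fitLine(P.astype(np.float32),cv2.DIST_HUBER,0,.001,.001).ravel()
    print(n,"pt",x0,y0,"ang",np.degrees(np.arctan2(vy,vx)))
E
```

```text
[[  42.4867 -103.8237    6.6054]
 [  43.4376   34.0138    6.8559]
 [ -29.3701  -91.8799    6.8435]] ang in tool 0.3952482723822793 137.8410469124136
bar [[ 36.5362  -0.4089 -25.1868]
 [-29.8145  -0.4405 -24.9873]]
outer +y y=109 pt 0.5409759 0.09473653 ang 4.880548
outer +x x=85 pt 0.61326665 0.03417798 ang -85.037834
div y=6? pt 0.545196 -0.0083514815 ang 4.3681173
div y=-6? pt 0.5331613 -0.02647261 ang 5.4345503
lip x=-59 pt 0.47020757 0.011167837 ang -85.03799
```

```bash
cat >> h.py <<'E'
YAW=np.radians(5.0);B0=np.array([.5321,-.0155,0]);RB=R.from_euler('z',YAW)
def panelpose(xt,yt,zt,th,off=(0.4,0,16.9),yawoff=0):
    """TCP pose for toe point (box mm), tilt th deg heel up; off: panel bar-centre offset in tool x,y and underside z"""
    rp=RB*R.from_euler('y',-th,degrees=True)*R.from_euler('z',-yawoff,degrees=True)
    T=B0+RB.apply(np.array([xt,yt,zt])/1e3)
    px,py,pz=rp.as_matrix().T
    pos=T+(105*px+off[2]*pz-off[0]*py-off[1]*px)/1e3
    return pos,R.from_matrix(np.c_[py,px,-pz])
E
python3 - <<'E'
from h import *
s=manip.sense();p0=s["tcp_pos"];r0=R.from_quat(s["tool_rot"])
up=(p0+[0,0,.13])
seq=[(up,r0),(up,down(5.0))]
for a in [(-48,51.5,90,0),(-48,51.5,90,16),(-48,51.5,48,16),(-66,51.5,46,16),(-68,51.5,44.5,8),(-70,51.5,43,0)]: seq.append(panelpose(*a))
cur=(p0,r0)
for n in seq: print(n[0]);go(*n,cur=cur);cur=n
E
```

```text
[0.4324 0.3261 0.1469]
t 19.75 tcp [0.4324 0.3261 0.0169] shift [  -0.391     0.239  -129.9992] dist 130.0 rotvec [0. 0. 0.]
[0.4324 0.3261 0.1469]
t 19.75 tcp [0.4324 0.3261 0.0169] shift [0. 0. 0.] dist 0.0 rotvec [ 0.2012  0.0801 73.7075]
[0.5844 0.0404 0.1069]
t 19.75 tcp [0.4324 0.3261 0.0169] shift [-297.8735  126.5111   40.024 ] dist 326.09143578964887 rotvec [0. 0. 0.]
[0.5757 0.0396 0.1352]
t 19.75 tcp [0.4324 0.3261 0.0169] shift [  0.      -8.7258 -28.2872] dist 29.602494803752325 rotvec [-16.   0.  -0.]
[0.5757 0.0396 0.0932]
t 19.75 tcp [0.4324 0.3261 0.0169] shift [ -0.     -11.5768  40.373 ] dist 42.00000000000001 rotvec [0. 0. 0.]
[0.5578 0.038  0.0912]
t 19.75 tcp [0.4324 0.3261 0.0169] shift [ -0.     -17.854   -3.0389] dist 18.110770276274813 rotvec [0. 0. 0.]
[0.5611 0.0383 0.0758]
t 19.75 tcp [0.4324 0.3261 0.0169] shift [-0.     -1.0058 15.6683] dist 15.70051320801105 rotvec [ 8.  0. -0.]
[0.5625 0.0385 0.0599]
t 19.75 tcp [0.4324 0.3261 0.0169] shift [ 0.     -0.8591 15.9847] dist 16.00777196101919 rotvec [ 8. -0.  0.]
```

Request:
send_rows(motion=[{"gripper": 4, "travel": [0, 0, -15], "rotation": [0, 0, 0]}, {"gripper": 4, "travel": [0, 0, -25], "rotation": [0, 0, 0]}, {"gripper": 4, "travel": [0, 0, -30], "rotation": [0, 0, 0]}, {"gripper": 4, "travel": [0, 0, -30], "rotation": [0, 0, 0]}, {"gripper": 4, "travel": [0, 0, -30], "rotation": [0, 0, 0]}, {"gripper": 4, "travel": [0, 0, 0], "rotation": [0, 0, 0]}])

```text
t: 20.25
tcp_pos: [0.4343, 0.3275, 0.151]
tool_rot: [0.098, 0.995, 0.003, 0.005]
force: [0.4, 0.9, -1.6]
finger_gap: 0.125
```

Request:
send_rows(motion=[{"gripper": 4, "travel": [0, 0, 0], "rotation": [0, 0, 6.7]}, {"gripper": 4, "travel": [0, 0, 0], "rotation": [0, 0, 6.7]}, {"gripper": 4, "travel": [0, 0, 0], "rotation": [0, 0, 6.7]}, {"gripper": 4, "travel": [0, 0, 0], "rotation": [0, 0, 6.7]}, {"gripper": 4, "travel": [0, 0, 0], "rotation": [0, 0, 6.7]}, {"gripper": 4, "travel": [0, 0, 0], "rotation": [0, 0, 6.7]}, {"gripper": 4, "travel": [0, 0, 0], "rotation": [0, 0, 6.7]}, {"gripper": 4, "travel": [0, 0, 0], "rotation": [0, 0, 6.7]}, {"gripper": 4, "travel": [0, 0, 0], "rotation": [0, 0, 6.7]}, {"gripper": 4, "travel": [0, 0, 0], "rotation": [0, 0, 6.7]}, {"gripper": 4, "travel": [0, 0, 0], "rotation": [0, 0, 6.7]}, {"gripper": 4, "travel": [0, 0, 0], "rotation": [0, 0, 0]}])

```text
t: 21.25
tcp_pos: [0.4304, 0.3254, 0.1447]
tool_rot: [0.676, 0.737, -0.001, -0.0]
force: [-0.4, -0.8, -1.8]
finger_gap: 0.123
```

Request:
send_rows(motion=[{"gripper": 4, "travel": [-33.1, 14.1, 0], "rotation": [0, 0, 0]}, {"gripper": 4, "travel": [-33.1, 14.1, 0], "rotation": [0, 0, 0]}, {"gripper": 4, "travel": [-33.1, 14.1, 0], "rotation": [0, 0, 0]}, {"gripper": 4, "travel": [-33.1, 14.1, 0], "rotation": [0, 0, 0]}, {"gripper": 4, "travel": [-33.1, 14.1, 0], "rotation": [0, 0, 0]}, {"gripper": 4, "travel": [-33.1, 14.1, 0], "rotation": [0, 0, 0]}, {"gripper": 4, "travel": [-33.1, 14.1, 0], "rotation": [0, 0, 0]}, {"gripper": 4, "travel": [-33.1, 14.1, 0], "rotation": [0, 0, 0]}, {"gripper": 4, "travel": [-33.1, 14.1, 0], "rotation": [0, 0, 0]}, {"gripper": 4, "travel": [0, 0, 0], "rotation": [0, 0, 0]}, {"gripper": 4, "travel": [0, 0, 0], "rotation": [0, 0, 0]}])

```text
t: 22.17
tcp_pos: [0.5842, 0.0379, 0.1448]
tool_rot: [0.676, 0.737, 0.0, 0.0]
force: [-1.2, -0.2, -2.2]
finger_gap: 0.115
```

```bash
python3 - <<'E'
from h import *
c,im=shot("wrist","w7");np.save("w7c.npy",c["cam_to_world"])
c6=dict(c);c6["cam_to_world"]=np.load("w6c.npy")
a=cv2.imread("pics/w6.png")
print(manip.sense()["finger_gap"])
go(*panelpose(-48,51.5,90,16))
E
```

```text
0.12356791488848874
t 22.22 tcp [0.5829 0.0394 0.1446] shift [ 0.8286 -7.0775  9.4531] dist 11.838029779142188 rotvec [-16.0985  -0.0474  -0.0047]
```

View pics/w7.png

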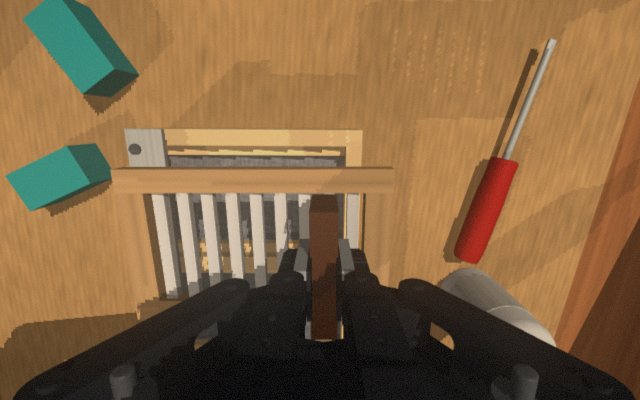

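Panel is unchanged in the hand (edge row 169). The box's far-left rim corner shows at (362,130) and the lip end at (125–165,128).

```bash
python3 - <<'E'
from h import *
c=manip.calibration("wrist");c["cam_to_world"]=np.load("w7c.npy")
for p in [(85,109,53),(-59,109,65),(-59,109,61),(-73,109,65),(73,97,53)]: print(p,proj(c,B0+RB.apply(np.array(p)/1e3)))
s=manip.sense();r=R.from_quat(s["tool_rot"])
g=cv2.imread("pics/w7.png")[110:175,110:400];cv2.imwrite("pics/w7c.png",cv2.resize(g,None,fx=2.7,fy=2.7,interpolation=cv2.INTER_CUBIC))
E
```

```text
(85, 109, 53) [[361.4028 128.9696]]
(-59, 109, 65) [[160.1431 129.572 ]]
(-59, 109, 61) [[163.0046 129.4489]]
(-73, 109, 65) [[140.3707 129.5972]]
(73, 97, 53) [[345.0559 145.3214]]
```

View pics/w7c.png

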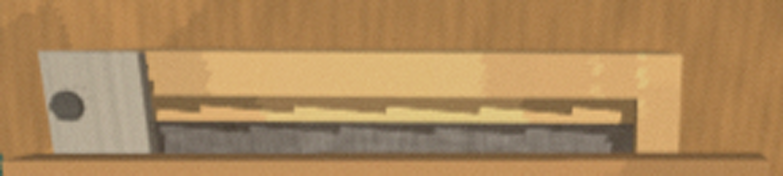

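```bash
sed -i 's/B0=np.array(\[.5321,-.0155,0\])/B0=np.array([.5329,-.0161,0])/;s/radians(5.0)/radians(4.85)/' h.py; python3 - <<'E'
from h import *
cur=None
for a in [(-48,51.5,90,16),(-48,51.5,49,16)]: n=panelpose(*a);print(n[0]);go(*n,cur=cur);cur=n
E
```

```text
[0.5767 0.0389 0.1352]
t 22.22 tcp [0.5829 0.0394 0.1446] shift [ 0.0345 -6.1992  9.451 ] dist 11.302761105192985 rotvec [-16.0986  -0.0682   0.1444]
[0.5767 0.0389 0.0942]
t 22.22 tcp [0.5829 0.0394 0.1446] shift [  0.     -11.3011  39.4117] dist 40.99999999999998 rotvec [0. 0. 0.]
```

Request:
send_rows(motion=[{"gripper": 4, "travel": [0, -6.2, 9.5], "rotation": [-5.4, 0, 0]}, {"gripper": 4, "travel": [0, 0, 0], "rotation": [-5.4, 0, 0]}, {"gripper": 4, "travel": [0, 0, 0], "rotation": [-5.2, 0, 0]}, {"gripper": 4, "travel": [0, 0, 0], "rotation": [0, 0, 0]}, {"gripper": 4, "travel": [0, 0, 0], "rotation": [0, 0, 0]}, {"gripper": 4, "travel": [0, -2.8, 9.6], "rotation": [0, 0, 0]}, {"gripper": 4, "travel": [0, -2.8, 9.6], "rotation": [0, 0, 0]}, {"gripper": 4, "travel": [0, -2.8, 9.6], "rotation": [0, 0, 0]}, {"gripper": 4, "travel": [0, 0, 0], "rotation": [0, 0, 0]}, {"gripper": 4, "travel": [0, 0, 0], "rotation": [0, 0, 0]}])

```text
t: 23.05
tcp_pos: [0.5768, 0.0396, 0.1043]
tool_rot: [0.669, 0.73, 0.102, 0.093]
force: [1.2, 0.2, -2.0]
finger_gap: 0.118
```

```bash
python3 - <<'E'
from h import *
cur=None
for a in [(-48,51.5,49,16),(-66,51.5,46,16),(-68,51.5,44.5,8),(-70,51.5,43,0)]: n=panelpose(*a);print(n[0]);go(*n,cur=cur);cur=n
c,im=shot("side");cv2.imwrite("pics/s8.png",cv2.resize(im[150:270,260:400],None,fx=4.5,fy=4.5,interpolation=cv2.INTER_CUBIC))
E
```

```text
[0.5767 0.0389 0.0942]
t 23.05 tcp [0.5768 0.0396 0.1043] shift [-0.6877 -2.9503  9.6668] dist 10.130333590808231 rotvec [-0.1604 -0.0856  0.1508]
[0.5587 0.0374 0.0912]
t 23.05 tcp [0.5768 0.0396 0.1043] shift [  0.     -18.1296  -2.0777] dist 18.248287590894716 rotvec [0. 0. 0.]
[0.5621 0.0377 0.0758]
t 23.05 tcp [0.5768 0.0396 0.1043] shift [-0.     -1.0058 15.6683] dist 15.70051320801109 rotvec [8. 0. 0.]
[0.5635 0.0378 0.0599]
t 23.05 tcp [0.5768 0.0396 0.1043] shift [ 0.     -0.8591 15.9847] dist 16.007771961019177 rotvec [8. 0. 0.]
```

Request:
send_rows(motion=[{"gripper": 4, "travel": [-0.4, -1.5, 4.9], "rotation": [0, 0, 0]}, {"gripper": 4, "travel": [-0.3, -1.5, 4.8], "rotation": [0, 0, 0]}, {"gripper": 4, "travel": [0, 0, 0], "rotation": [0, 0, 0]}, {"gripper": 4, "travel": [0, 0, 0], "rotation": [0, 0, 0]}, {"gripper": 4, "travel": [0, 0, 0], "rotation": [0, 0, 0]}])

```text
t: 23.52
tcp_pos: [0.5771, 0.0386, 0.0957]
tool_rot: [0.669, 0.73, 0.103, 0.094]
force: [0.2, 0.3, -1.6]
finger_gap: 0.121
```

Request:
send_rows(motion=[{"gripper": 4, "travel": [0, -4.5, -0.5], "rotation": [0, 0, 0]}, {"gripper": 4, "travel": [0, -4.5, -0.5], "rotation": [0, 0, 0]}, {"gripper": 4, "travel": [0, -4.5, -0.5], "rotation": [0, 0, 0]}, {"gripper": 4, "travel": [0, -4.5, -0.5], "rotation": [0, 0, 0]}, {"gripper": 4, "travel": [0, 0, 0], "rotation": [0, 0, 0]}, {"gripper": 4, "travel": [0, 0, 0], "rotation": [0, 0, 0]}, {"gripper": 4, "travel": [0, 0, 0], "rotation": [0, 0, 0]}])

```text
t: 24.1
tcp_pos: [0.5595, 0.037, 0.0928]
tool_rot: [0.669, 0.73, 0.103, 0.094]
force: [-0.7, -0.1, -2.2]
finger_gap: 0.126
```

```bash
python3 - <<'E'
from h import *
s=manip.sense();print(s["force"],s["ft_torque"],s["finger_gap"])
cur=None
for a in [(-66,51.5,46,16),(-68,51.5,44.5,8),(-70,51.5,43,0)]: n=panelpose(*a);print(n[0]);go(*n,cur=cur);cur=n
E
```

```text
[-0.7127 -0.0512 -2.2189] [-0.0442  0.1944  0.0091] 0.12629928547307953
[0.5587 0.0374 0.0912]
t 24.1 tcp [0.5595 0.037  0.0928] shift [ 0.4025 -1.1453  1.3346] dist 1.8041243265335678 rotvec [ 0.0389 -0.0288  0.144 ]
[0.5621 0.0377 0.0758]
t 24.1 tcp [0.5595 0.037  0.0928] shift [-0.     -1.0058 15.6683] dist 15.70051320801109 rotvec [8. 0. 0.]
[0.5635 0.0378 0.0599]
t 24.1 tcp [0.5595 0.037  0.0928] shift [ 0.     -0.8591 15.9847] dist 16.007771961019177 rotvec [8. 0. 0.]
```

Request:
send_rows(motion=[{"gripper": 4, "travel": [0.2, -0.6, 4.2], "rotation": [2, 0, 0]}, {"gripper": 4, "travel": [0.2, -0.6, 4.2], "rotation": [2, 0, 0]}, {"gripper": 4, "travel": [0, -0.6, 4.2], "rotation": [2, 0, 0]}, {"gripper": 4, "travel": [0, -0.6, 4.2], "rotation": [2, 0, 0]}, {"gripper": 4, "travel": [0, 0, 0], "rotation": [0, 0, 0]}, {"gripper": 4, "travel": [0, 0, 0], "rotation": [0, 0, 0]}])

```text
t: 24.6
tcp_pos: [0.5613, 0.0377, 0.0757]
tool_rot: [0.674, 0.736, 0.052, 0.048]
force: [-0.7, -0.6, -2.3]
finger_gap: 0.121
```

```bash
python3 - <<'E'
from h import *
s=manip.sense();print(s["force"],s["ft_torque"],s["finger_gap"])
cur=None
for a in [(-68,51.5,44.5,8),(-70,51.5,43,0)]: n=panelpose(*a);print(n[0]);go(*n,cur=cur);cur=n
E
```

```text
[-0.6677 -0.5787 -2.3013] [-0.0628  0.076  -0.0402] 0.12097629808189458
[0.5621 0.0377 0.0758]
t 24.6 tcp [0.5613 0.0377 0.0757] shift [-0.1151  0.7743 -0.0493] dist 0.7844054743833299 rotvec [ 0.0818 -0.0165  0.171 ]
[0.5635 0.0378 0.0599]
t 24.6 tcp [0.5613 0.0377 0.0757] shift [ 0.     -0.8591 15.9847] dist 16.007771961019177 rotvec [8. 0. 0.]
```

Request:
send_rows(motion=[{"gripper": 4, "travel": [0, 0, 4], "rotation": [2, 0, 0]}, {"gripper": 4, "travel": [0, 0, 4], "rotation": [2, 0, 0]}, {"gripper": 4, "travel": [0, 0, 4], "rotation": [2, 0, 0]}, {"gripper": 4, "travel": [0, 0, 4], "rotation": [2.1, 0, 0]}, {"gripper": 4, "travel": [0, 0, 0], "rotation": [0, 0, 0]}, {"gripper": 4, "travel": [0, 0, 0], "rotation": [0, 0, 0]}])

```text
t: 25.1
tcp_pos: [0.5624, 0.0378, 0.06]
tool_rot: [0.675, 0.737, 0.0, 0.0]
force: [0.1, -0.3, -1.0]
finger_gap: 0.119
```

```bash
python3 - <<'E'
from h import *
s=manip.sense();print(s["force"],s["ft_torque"],s["finger_gap"])
n=panelpose(-70,51.5,43,0);print(n[0]);go(*n)
c,im=shot("wrist","w9");np.save("w9c.npy",c["cam_to_world"])
for p in [(85,109,53),(-59,109,65),(70,94,53),(-59,94,53),(70,9,53)]: print(p,proj(c,B0+RB.apply(np.array(p)/1e3)))
E
```

```text
[ 0.0508 -0.2672 -1.0201] [-0.0423 -0.1514  0.0355] 0.11930713200442819
[0.5635 0.0378 0.0599]
t 25.1 tcp [0.5624 0.0378 0.06  ] shift [-0.1544  1.0382  0.1119] dist 1.055583144928165 rotvec [0.0056 0.0017 0.1642]
(85, 109, 53) [[429.9186 138.5314]]
(-59, 109, 65) [[113.6606 138.9348]]
(70, 94, 53) [[396.7258 169.4874]]
(-59, 94, 53) [[135.0986 168.7492]]
(70, 9, 53) [[386.998  319.1488]]
```

View pics/w9.png

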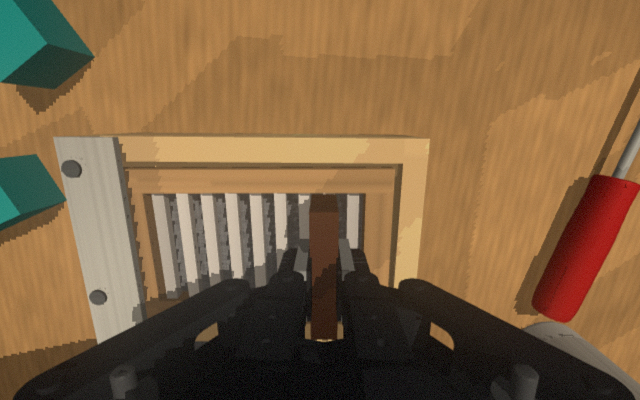

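Panel B lies flush in the left bay, with its toe under the lip and heel corner at (394,169). Releasing, then going for panel A.

Request:
send_rows(motion=[{"gripper": 4, "travel": [0, 0, 1], "rotation": [0, 0, 0]}, {"gripper": 32, "travel": [0, 0, 0], "rotation": [0, 0, 0]}, {"gripper": 32, "travel": [0, 0, 0], "rotation": [0, 0, 0]}, {"gripper": 32, "travel": [0, 0, 0], "rotation": [0, 0, 0]}, {"gripper": 32, "travel": [0, 0, 0], "rotation": [0, 0, 0]}, {"gripper": 32, "travel": [0, 0, -20], "rotation": [0, 0, 0]}, {"gripper": 32, "travel": [0, 0, -30], "rotation": [0, 0, 0]}, {"gripper": 32, "travel": [0, 0, -35], "rotation": [0, 0, 0]}, {"gripper": 32, "travel": [0, 0, -35], "rotation": [0, 0, 0]}, {"gripper": 32, "travel": [0, 0, -35], "rotation": [0, 0, 0]}])

```text
t: 25.98
tcp_pos: [0.5616, 0.0379, 0.215]
tool_rot: [0.676, 0.737, -0.001, -0.001]
force: [1.3, -0.6, -0.1]
finger_gap: 0.376
```

Request:
send_rows(motion=[{"gripper": 32, "travel": [29.1, 14.7, 0], "rotation": [0, 0, 0]}, {"gripper": 32, "travel": [29.1, 14.7, 0], "rotation": [0, 0, 0]}, {"gripper": 32, "travel": [29.1, 14.7, 0], "rotation": [0, 0, 0]}, {"gripper": 32, "travel": [29.1, 14.7, 0], "rotation": [0, 0, 0]}, {"gripper": 32, "travel": [29.1, 14.7, 0], "rotation": [0, 0, 0]}, {"gripper": 32, "travel": [29.1, 14.7, 0], "rotation": [0, 0, 0]}, {"gripper": 32, "travel": [29.1, 14.7, 0], "rotation": [0, 0, 0]}, {"gripper": 32, "travel": [29.1, 14.7, 0], "rotation": [0, 0, 0]}])

```text
t: 26.65
tcp_pos: [0.6591, 0.2815, 0.2131]
tool_rot: [0.676, 0.737, -0.001, -0.001]
force: [0.3, -0.1, -0.2]
finger_gap: 0.372
```

Request:
send_rows(motion=[{"gripper": 32, "travel": [0, 0, 0], "rotation": [0, 0, -6.8]}, {"gripper": 32, "travel": [0, 0, 0], "rotation": [0, 0, -6.8]}, {"gripper": 32, "travel": [0, 0, 0], "rotation": [0, 0, -6.8]}, {"gripper": 32, "travel": [0, 0, 0], "rotation": [0, 0, -6.8]}, {"gripper": 32, "travel": [0, 0, 0], "rotation": [0, 0, -6.8]}, {"gripper": 32, "travel": [0, 0, 0], "rotation": [0, 0, -6.8]}, {"gripper": 32, "travel": [0, 0, 0], "rotation": [0, 0, -6.8]}, {"gripper": 32, "travel": [0, 0, 0], "rotation": [0, 0, -6.8]}, {"gripper": 32, "travel": [0, 0, 0], "rotation": [0, 0, -6.8]}, {"gripper": 32, "travel": [0, 0, 0], "rotation": [0, 0, -6.8]}, {"gripper": 32, "travel": [0, 0, 0], "rotation": [0, 0, 0]}, {"gripper": 32, "travel": [0, 0, 0], "rotation": [0, 0, 0]}])

```text
t: 27.65
tcp_pos: [0.6588, 0.2799, 0.2132]
tool_rot: [0.149, 0.989, -0.0, -0.001]
force: [-0.0, -0.2, 0.0]
finger_gap: 0.376
```

```bash
cat > bar.py <<'E'
from h import *
def bar(c,im,z=.042,near=None):
    hsv=cv2.cvtColor(im,cv2.COLOR_BGR2HSV)
    m=((hsv[...,0]<14)&(hsv[...,1]>100)&(hsv[...,2]<140)&(hsv[...,2]>35)).astype(np.uint8);m=cv2.morphologyEx(m,cv2.MORPH_OPEN,np.ones((3,3)))
    for q in cv2.findContours(m,0,2)[0]:
        if cv2.contourArea(q)<200: continue
        r=cv2.minAreaRect(q);w=ray2plane(c,r[0],z)[0]
        if np.linalg.norm(w[:2]-near)>.12: continue
        P=ray2plane(c,cv2.boxPoints(r),z);e=[P[1]-P[0],P[2]-P[1]];e=sorted(e,key=np.linalg.norm)
        print("bar",np.round(r[0],1),np.round(r[1],1),w[:2],"sizes",np.linalg.norm(e[0]),np.linalg.norm(e[1]),"long ang",np.degrees(np.arctan2(e[1][1],e[1][0])))
E
python3 - <<'E'
from bar import *
print(manip.sense()["tcp_pos"])
c,im=shot("wrist","w10");np.save("w10c.npy",c["cam_to_world"]);bar(c,im,near=np.array([.6217,.3244]))
t,it=shot("top","t10");bar(t,it,near=np.array([.6217,.3244]))
print(proj(c,[.6217,.3244,.042]))
# light slats / frame outline for panel angle
E
```

```text
[0.6588 0.2799 0.2132]
bar [355.5 140.5] [59. 13.] [0.6226 0.3245] sizes 0.01279823990997583 0.05839649421584275 long ang -15.320449410972477
[[355.1693 139.6995]]
```

```bash
python3 - <<'E'
from h import *
go([.6225,.3245,.016],down(73))
E
```

```text
t 27.75 tcp [0.659  0.2799 0.2134] shift [ 47.5743  32.0231 197.4384] dist 205.59839910384622 rotvec [-0.0488 -0.1161 -0.1297]
```

Request:
send_rows(motion=[{"gripper": 36, "travel": [11.9, 8, 30], "rotation": [0, 0, 0]}, {"gripper": 36, "travel": [11.9, 8, 30], "rotation": [0, 0, 0]}, {"gripper": 36, "travel": [11.9, 8, 30], "rotation": [0, 0, 0]}, {"gripper": 36, "travel": [11.9, 8, 30], "rotation": [0, 0, 0]}, {"gripper": 36, "travel": [0, 0, 13], "rotation": [0, 0, 0]}, {"gripper": 36, "travel": [0, 0, 0], "rotation": [0, 0, 0]}, {"gripper": 36, "travel": [0, 0, 0], "rotation": [0, 0, 0]}, {"gripper": 36, "travel": [0, 0, 20], "rotation": [0, 0, 0]}, {"gripper": 36, "travel": [0, 0, 20], "rotation": [0, 0, 0]}, {"gripper": 36, "travel": [0, 0, 12], "rotation": [0, 0, 0]}, {"gripper": 36, "travel": [0, 0, 12], "rotation": [0, 0, 0]}, {"gripper": 36, "travel": [0, 0, 0], "rotation": [0, 0, 0]}])

```text
t: 28.75
tcp_pos: [0.6224, 0.3236, 0.0154]
tool_rot: [0.148, 0.989, -0.001, -0.002]
force: [-1.0, 0.2, -0.5]
finger_gap: 0.419
```

Request:
send_rows(motion=[{"gripper": 4, "travel": [0, 0, 0], "rotation": [0, 0, 0]}, {"gripper": 4, "travel": [0, 0, 0], "rotation": [0, 0, 0]}, {"gripper": 4, "travel": [0, 0, 0], "rotation": [0, 0, 0]}, {"gripper": 4, "travel": [0, 0, 0], "rotation": [0, 0, 0]}, {"gripper": 4, "travel": [0, 0, 0], "rotation": [0, 0, 0]}, {"gripper": 4, "travel": [0, 0, 0], "rotation": [0, 0, 0]}, {"gripper": 4, "travel": [0, 0, 0], "rotation": [0, 0, 0]}], newtons=90)

```text
t: 29.33
tcp_pos: [0.6238, 0.3248, 0.0181]
tool_rot: [0.148, 0.989, 0.0, 0.001]
force: [0.2, -1.0, 5.5]
finger_gap: 0.117
```

```bash
python3 - <<'E'
from h import *
s=manip.sense();p0=s["tcp_pos"];r0=R.from_quat(s["tool_rot"]);print(p0,s["finger_gap"],s["force"],"yaw",np.degrees(np.arctan2(*r0.as_matrix()[[1,0],1])))
c,im=shot("wrist","w11");np.save("w11c.npy",c["cam_to_world"])
# edge of held panel near side & toe corner: sample against bench using gradient along columns
g=cv2.cvtColor(im,cv2.COLOR_BGR2GRAY).astype(float);hsv=cv2.cvtColor(im,cv2.COLOR_BGR2HSV)
a=cv2.imread("pics/w7.png")[160:310,100:400].astype(np.float32)
res=cv2.matchTemplate(im.astype(np.float32)[:330],a[28:,40:300][:90,:150],cv2.TM_CCOEFF_NORMED);print(cv2.minMaxLoc(res),"expected loc (140,188)")
z=p0[2]
seq=[(p0+[0,0,.135],r0),(p0+[0,0,.135],down(4.85)),(panelpose(-48,-51.5,90,0,off=(.4,0,z*1e3)))]
cur=(p0,r0)
for n in seq: go(*n,cur=cur);cur=n
E
```

```text
[0.6238 0.3248 0.0181] 0.11671436260216385 [ 0.2368 -0.9549  5.451 ] yaw 73.01229801624622
(-0.4625645577907562, 0.6228846907615662, (128, 179), (141, 189)) expected loc (140,188)
t 29.38 tcp [0.6238 0.3248 0.0181] shift [  -0.1221    0.1196 -134.9999] dist 135.0 rotvec [0. 0. 0.]
t 29.38 tcp [0.6238 0.3248 0.0181] shift [0. 0. 0.] dist 0.0 rotvec [ 0.0754  0.0153 68.1623]
t 29.38 tcp [0.6238 0.3248 0.0181] shift [-383.8749  -62.4324   45.    ] dist 391.5134139730548 rotvec [0. 0. 0.]
```

Request:
send_rows(motion=[{"gripper": 4, "travel": [0, 0, -15], "rotation": [0, 0, 0]}, {"gripper": 4, "travel": [0, 0, -30], "rotation": [0, 0, 0]}, {"gripper": 4, "travel": [0, 0, -30], "rotation": [0, 0, 0]}, {"gripper": 4, "travel": [0, 0, -30], "rotation": [0, 0, 0]}, {"gripper": 4, "travel": [0, 0, -30], "rotation": [0, 0, 0]}, {"gripper": 4, "travel": [0, 0, 0], "rotation": [0, 0, 0]}])

```text
t: 29.88
tcp_pos: [0.6262, 0.326, 0.159]
tool_rot: [0.148, 0.989, 0.003, 0.004]
force: [2.2, 0.7, -2.0]
finger_gap: 0.121
```

Request:
send_rows(motion=[{"gripper": 4, "travel": [0, 0, 0], "rotation": [0, 0, 6.8]}, {"gripper": 4, "travel": [0, 0, 0], "rotation": [0, 0, 6.8]}, {"gripper": 4, "travel": [0, 0, 0], "rotation": [0, 0, 6.8]}, {"gripper": 4, "travel": [0, 0, 0], "rotation": [0, 0, 6.8]}, {"gripper": 4, "travel": [0, 0, 0], "rotation": [0, 0, 6.8]}, {"gripper": 4, "travel": [0, 0, 0], "rotation": [0, 0, 6.8]}, {"gripper": 4, "travel": [0, 0, 0], "rotation": [0, 0, 6.8]}, {"gripper": 4, "travel": [0, 0, 0], "rotation": [0, 0, 6.8]}, {"gripper": 4, "travel": [0, 0, 0], "rotation": [0, 0, 6.8]}, {"gripper": 4, "travel": [0, 0, 0], "rotation": [0, 0, 6.8]}, {"gripper": 4, "travel": [0, 0, 0], "rotation": [0, 0, 0]}])

```text
t: 30.8
tcp_pos: [0.6213, 0.3242, 0.1498]
tool_rot: [0.676, 0.737, -0.002, -0.002]
force: [-0.5, 0.7, -3.0]
finger_gap: 0.121
```

Request:
send_rows(motion=[{"gripper": 4, "travel": [-34.9, -5.7, 0], "rotation": [0, 0, 0]}, {"gripper": 4, "travel": [-34.9, -5.7, 0], "rotation": [0, 0, 0]}, {"gripper": 4, "travel": [-34.9, -5.7, 0], "rotation": [0, 0, 0]}, {"gripper": 4, "travel": [-34.9, -5.7, 0], "rotation": [0, 0, 0]}, {"gripper": 4, "travel": [-34.9, -5.7, 0], "rotation": [0, 0, 0]}, {"gripper": 4, "travel": [-34.9, -5.7, 0], "rotation": [0, 0, 0]}, {"gripper": 4, "travel": [-34.9, -5.7, 0], "rotation": [0, 0, 0]}, {"gripper": 4, "travel": [-34.9, -5.7, 0], "rotation": [0, 0, 0]}, {"gripper": 4, "travel": [-34.9, -5.7, 0], "rotation": [0, 0, 0]}, {"gripper": 4, "travel": [-34.9, -5.7, 0], "rotation": [0, 0, 0]}, {"gripper": 4, "travel": [-34.9, -5.7, 0], "rotation": [0, 0, 0]}, {"gripper": 4, "travel": [0, 0, 0], "rotation": [0, 0, 0]}])

```text
t: 31.8
tcp_pos: [0.5936, -0.0702, 0.1512]
tool_rot: [0.676, 0.737, -0.002, 0.001]
force: [-0.4, 0.5, -2.9]
finger_gap: 0.12
```

```bash
python3 - <<'E'
from h import *
c,im=shot("wrist","w12")
for ref in("w7","w11"):
    a=cv2.imread(f"pics/{ref}.png").astype(np.float32)[188:278,140:290]
    print(cv2.minMaxLoc(cv2.matchTemplate(im.astype(np.float32)[:330],a,cv2.TM_CCOEFF_NORMED))[1::2])
s=manip.sense();print(s["finger_gap"],s["force"])
cur=None
for a in [(-48,-51.5,90,16),(-48,-51.5,49,16)]: n=panelpose(*a,off=(.4,0,18));print(n[0]);go(*n,cur=cur);cur=n
E
```

```text
(0.9446873664855957, (141, 188))
(0.6161062717437744, (140, 184))
0.12234666448638604 [ 0.8006  0.3257 -3.2018]
[ 0.5851 -0.0638  0.1362]
t 31.85 tcp [ 0.5934 -0.067   0.1511] shift [ 3.9207 -8.0077 14.9169] dist 17.378441874495696 rotvec [-16.1378   0.014    0.0185]
[ 0.5851 -0.0638  0.0952]
t 31.85 tcp [ 0.5934 -0.067   0.1511] shift [  0.     -11.3011  39.4117] dist 40.99999999999999 rotvec [0. 0. 0.]
```

Request:
send_rows(motion=[{"gripper": 4, "travel": [0, -8, 15], "rotation": [-5.4, 0, 0]}, {"gripper": 4, "travel": [0, 0, 0], "rotation": [-5.4, 0, 0]}, {"gripper": 4, "travel": [0, 0, 0], "rotation": [-5.2, 0, 0]}, {"gripper": 4, "travel": [0, 0, 0], "rotation": [0, 0, 0]}, {"gripper": 4, "travel": [0, 0, 0], "rotation": [0, 0, 0]}, {"gripper": 4, "travel": [0, -2.8, 9.6], "rotation": [0, 0, 0]}, {"gripper": 4, "travel": [0, -2.8, 9.6], "rotation": [0, 0, 0]}, {"gripper": 4, "travel": [0, 0, 0], "rotation": [0, 0, 0]}, {"gripper": 4, "travel": [0, 0, 0], "rotation": [0, 0, 0]}, {"gripper": 4, "travel": [0, 0, 0], "rotation": [0, 0, 0]}])

```text
t: 32.68
tcp_pos: [0.5862, -0.064, 0.1163]
tool_rot: [0.669, 0.73, 0.102, 0.093]
force: [1.4, 0.3, -3.2]
finger_gap: 0.121
```

```bash
python3 - <<'E'
from h import *
s=manip.sense();print(s["finger_gap"],s["force"])
cur=None
for a in [(-48,-51.5,49,16),(-66,-51.5,46,16)]: n=panelpose(*a,off=(.4,0,17.5));print(n[0]);go(*n,cur=cur);cur=n
E
```

```text
0.12145108707384135 [ 1.3603  0.3338 -3.1641]
[ 0.5852 -0.0637  0.0948]
t 32.68 tcp [ 0.5862 -0.064   0.1163] shift [ 0.3047 -6.8516 20.4712] dist 21.589545091543485 rotvec [-0.1271 -0.0603  0.1818]
[ 0.5673 -0.0653  0.0918]
t 32.68 tcp [ 0.5862 -0.064   0.1163] shift [  0.     -18.1296  -2.0777] dist 18.248287590894716 rotvec [0. 0. 0.]
```

Request:
send_rows(motion=[{"gripper": 4, "travel": [0.3, -2.3, 6.8], "rotation": [0, 0, 0]}, {"gripper": 4, "travel": [0, -2.3, 6.8], "rotation": [0, 0, 0]}, {"gripper": 4, "travel": [0, -2.2, 6.8], "rotation": [0, 0, 0]}, {"gripper": 4, "travel": [0, 0, 0], "rotation": [0, 0, 0]}, {"gripper": 4, "travel": [0, 0, 0], "rotation": [0, 0, 0]}, {"gripper": 4, "travel": [0, 0, 0], "rotation": [0, 0, 0]}])

```text
t: 33.18
tcp_pos: [0.5848, -0.064, 0.0951]
tool_rot: [0.669, 0.73, 0.102, 0.093]
force: [-0.3, -0.9, -3.5]
finger_gap: 0.119
```

Request:
send_rows(motion=[{"gripper": 4, "travel": [0, -4.5, -0.5], "rotation": [0, 0, 0]}, {"gripper": 4, "travel": [0, -4.5, -0.5], "rotation": [0, 0, 0]}, {"gripper": 4, "travel": [0, -4.5, -0.5], "rotation": [0, 0, 0]}, {"gripper": 4, "travel": [0, -4.5, -0.5], "rotation": [0, 0, 0]}, {"gripper": 4, "travel": [0, 0, 0], "rotation": [0, 0, 0]}, {"gripper": 4, "travel": [0, 0, 0], "rotation": [0, 0, 0]}, {"gripper": 4, "travel": [0, 0, 0], "rotation": [0, 0, 0]}])

```text
t: 33.77
tcp_pos: [0.5672, -0.0657, 0.0925]
tool_rot: [0.669, 0.73, 0.102, 0.094]
force: [-0.7, 1.0, -2.9]
finger_gap: 0.119
```

```bash
python3 - <<'E'
from h import *
s=manip.sense();print(s["force"],s["ft_torque"],s["finger_gap"])
cur=None
for a in [(-66,-51.5,46,16),(-68,-51.5,44.5,8)]: n=panelpose(*a,off=(.4,0,17.5));print(n[0]);go(*n,cur=cur);cur=n
E
```

```text
[-0.7304  0.9961 -2.882 ] [-0.0064  0.2097  0.0061] 0.11942972517433481
[ 0.5673 -0.0653  0.0918]
t 33.77 tcp [ 0.5672 -0.0657  0.0925] shift [ 0.3959 -0.0922  0.6969] dist 0.8067483454369421 rotvec [-0.0654 -0.0186  0.1407]
[ 0.5707 -0.065   0.0764]
t 33.77 tcp [ 0.5672 -0.0657  0.0925] shift [-0.     -0.9223 15.6741] dist 15.701214075178267 rotvec [8. 0. 0.]
```

Request:
send_rows(motion=[{"gripper": 4, "travel": [0.2, -0.3, 4.1], "rotation": [2, 0, 0]}, {"gripper": 4, "travel": [0.2, -0.3, 4.1], "rotation": [2, 0, 0]}, {"gripper": 4, "travel": [0, -0.3, 4.1], "rotation": [2, 0, 0]}, {"gripper": 4, "travel": [0, -0.2, 4.1], "rotation": [2, 0, 0]}, {"gripper": 4, "travel": [0, 0, 0], "rotation": [0, 0, 0]}, {"gripper": 4, "travel": [0, 0, 0], "rotation": [0, 0, 0]}])

```text
t: 34.27
tcp_pos: [0.5703, -0.0648, 0.076]
tool_rot: [0.674, 0.736, 0.051, 0.047]
force: [0.0, 0.3, -2.8]
finger_gap: 0.12
```

Request:
send_rows(motion=[{"gripper": 4, "travel": [0, -0.2, 4], "rotation": [2, 0, 0]}, {"gripper": 4, "travel": [0, -0.2, 4], "rotation": [2, 0, 0]}, {"gripper": 4, "travel": [0, -0.2, 4], "rotation": [2, 0, 0]}, {"gripper": 4, "travel": [0, -0.2, 4], "rotation": [2, 0, 0]}, {"gripper": 4, "travel": [0, 0, 0], "rotation": [0, 0, 0]}, {"gripper": 4, "travel": [0, 0, 0], "rotation": [0, 0, 0]}])

```text
t: 34.77
tcp_pos: [0.571, -0.0648, 0.0611]
tool_rot: [0.676, 0.737, 0.0, 0.001]
force: [0.2, -0.0, 2.3]
finger_gap: 0.117
```

```bash
python3 - <<'E'
from h import *
s=manip.sense();print(s["force"],s["ft_torque"],s["finger_gap"])
go(*panelpose(-70,-51.5,43,0,off=(.4,0,17.5)))
c,im=shot("wrist","w13");np.save("w13c.npy",c["cam_to_world"])
a=cv2.imread("pics/w9.png").astype(np.float32)[188:278,140:290]
print(cv2.minMaxLoc(cv2.matchTemplate(im.astype(np.float32)[:330],a,cv2.TM_CCOEFF_NORMED))[1::2])
E
```

```text
[ 0.1911 -0.0206  2.2694] [ 0.1271 -0.0175  0.0335] 0.11664524452353775
t 34.77 tcp [ 0.571  -0.0648  0.0611] shift [-0.1351  1.175   0.6024] dist 1.3273599779569325 rotvec [0.0686 0.0185 0.152 ]
(0.9541797637939453, (141, 188))
```

Request:
send_rows(motion=[{"gripper": 4, "travel": [0, 0, 0.5], "rotation": [0, 0, 0]}, {"gripper": 32, "travel": [0, 0, 0], "rotation": [0, 0, 0]}, {"gripper": 32, "travel": [0, 0, 0], "rotation": [0, 0, 0]}, {"gripper": 32, "travel": [0, 0, 0], "rotation": [0, 0, 0]}, {"gripper": 32, "travel": [0, 0, 0], "rotation": [0, 0, 0]}, {"gripper": 32, "travel": [0, 0, -20], "rotation": [0, 0, 0]}, {"gripper": 32, "travel": [0, 0, -30], "rotation": [0, 0, 0]}, {"gripper": 32, "travel": [0, 0, -35], "rotation": [0, 0, 0]}, {"gripper": 32, "travel": [0, 0, -35], "rotation": [0, 0, 0]}])

```text
t: 35.57
tcp_pos: [0.5694, -0.0646, 0.1799]
tool_rot: [0.676, 0.737, -0.001, -0.002]
force: [1.4, -0.6, 0.0]
finger_gap: 0.375
```

Request:
send_rows(motion=[{"gripper": 0, "travel": [-28, -27, 0], "rotation": [0, 0, 0]}, {"gripper": 0, "travel": [-28, -27, 0], "rotation": [0, 0, 0]}, {"gripper": 0, "travel": [-28, -27, 0], "rotation": [0, 0, 0]}, {"gripper": 0, "travel": [0, -20, 0], "rotation": [0, 0, 0]}, {"gripper": 0, "travel": [0, 0, 0], "rotation": [0, 0, 0]}, {"gripper": 0, "travel": [0, 0, 0], "rotation": [0, 0, 0]}, {"gripper": 0, "travel": [0, 0, 0], "rotation": [0, 0, 0]}])

```text
t: 36.15
tcp_pos: [0.4778, -0.1573, 0.1798]
tool_rot: [0.676, 0.737, -0.0, -0.0]
force: [0.5, -0.2, 0.9]
finger_gap: -0.001
```

```bash
python3 - <<'E'
from h import *
b=lambda x,y,z:B0+RB.apply(np.array([x,y,z])/1e3)
go(b(-66,-142,100),down(4.85));go(b(0,-142,100),down(4.85))
t,im=shot("top");cv2.imwrite("pics/t14.png",cv2.resize(im[120:270,290:510],None,fx=3.4,fy=3.4,interpolation=cv2.INTER_CUBIC))
c,im=shot("wrist","w14")
E
```

```text
t 36.15 tcp [ 0.4778 -0.1573  0.1798] shift [-5.926   0.845  79.8293] dist 80.05338002619209 rotvec [-0.0321  0.0207  0.1459]
t 36.15 tcp [ 0.4778 -0.1573  0.1798] shift [-6.0941 66.8448 79.7924] dist 104.26977144280171 rotvec [-0.0321  0.0207  0.1459]
```

View pics/w14.png

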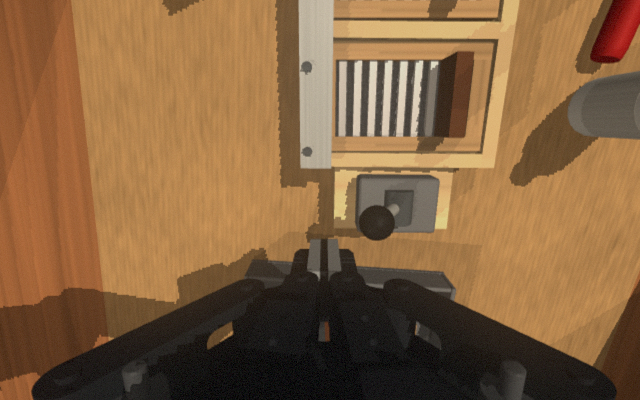

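Right panel is flush. The ball is at (377,223). Using the last view for the whole-job check before the lever.

View pics/t14.png

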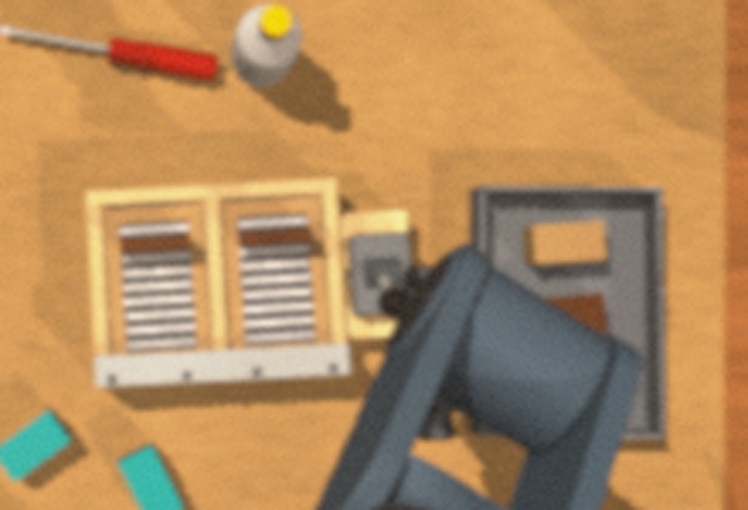

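```bash
python3 - <<'E'
from h import *
c=manip.calibration("wrist");p=ray2plane(c,(377,223),.11)[0];print("ball",p,"box",RB.inv().apply(p-B0)*1e3)
# bars of both panels, box frame z 85, from the top picture
t,im=shot("top","t15");hsv=cv2.cvtColor(im,cv2.COLOR_BGR2HSV)
for y in(51.5,-51.5):print("bar expected px",proj(t,B0+RB.apply(np.array([35,y,85])/1e3)))
m=((hsv[...,0]<14)&(hsv[...,1]>90)&(hsv[...,2]<140)).astype(np.uint8)
for q in cv2.findContours(m,0,2)[0]:
    M=cv2.moments(q)
    if M["m00"]>15 and 300<M["m10"]/M["m00"]<500 and 160<M["m01"]/M["m00"]<260:
        u=(M["m10"]/M["m00"],M["m01"]/M["m00"]);print(u,M["m00"],RB.inv().apply(ray2plane(t,u,.085)[0]-B0)*1e3)
E
```

```text
ball [ 0.5178 -0.1596  0.11  ] box [ -27.1951 -141.7316  110.    ]
bar expected px [[335.332  191.0053]]
bar expected px [[371.0298 188.9408]]
(461.50295857988164, 210.70611439842207) 84.5 [ -42.1547 -304.8977   85.    ]
(336.05367231638417, 191.25141242937852) 59.0 [34.1685 49.4618 85.    ]
(371.26190476190476, 189.3015873015873) 63.0 [ 33.9214 -52.1004  85.    ]
```

Both panels are seated (bars within 2 mm of the expected spots), and the pale and dark pieces are in the tray; the arm hides the cork block. Pushing the lever.

Request:
send_rows(motion=[{"gripper": 0, "travel": [-1.5, 0.2, 20], "rotation": [0, 0, 0]}, {"gripper": 0, "travel": [-1.5, 0.2, 20], "rotation": [0, 0, 0]}, {"gripper": 0, "travel": [-1.5, 0.2, 20], "rotation": [0, 0, 0]}, {"gripper": 0, "travel": [-1.5, 0.2, 20], "rotation": [0, 0, 0]}, {"gripper": 0, "travel": [0, 0, 0], "rotation": [0, 0, 0]}, {"gripper": 0, "travel": [0, 0, 0], "rotation": [0, 0, 0]}])

```text
t: 36.8
tcp_pos: [0.4782, -0.1625, 0.0989]
tool_rot: [0.675, 0.738, -0.001, -0.002]
force: [0.1, -0.0, 0.4]
finger_gap: -0.002
```

Request:
send_rows(motion=[{"gripper": 0, "travel": [0, 6, 0], "rotation": [0, 0, 0]}, {"gripper": 0, "travel": [0, 6, 0], "rotation": [0, 0, 0]}, {"gripper": 0, "travel": [0, 6, 0], "rotation": [0, 0, 0]}, {"gripper": 0, "travel": [0, 6, 0], "rotation": [0, 0, 0]}, {"gripper": 0, "travel": [0, 6, 0], "rotation": [0, 0, 0]}, {"gripper": 0, "travel": [0, 6, 0], "rotation": [0, 0, 0]}, {"gripper": 0, "travel": [0, 6, 0], "rotation": [0, 0, 0]}, {"gripper": 0, "travel": [0, 6, 0], "rotation": [0, 0, 0]}, {"gripper": 0, "travel": [0, 6, 0], "rotation": [0, 0, 0]}, {"gripper": 0, "travel": [0, 0, 0], "rotation": [0, 0, 0]}, {"gripper": 0, "travel": [0, 0, 0], "rotation": [0, 0, 0]}])

```text
t: 37.72
tcp_pos: [0.5328, -0.1585, 0.0995]
tool_rot: [0.675, 0.737, -0.0, -0.0]
force: [-0.6, 0.2, -0.2]
finger_gap: -0.001
```

```bash
python3 - <<'E'
from h import *
s=manip.sense();print(s["force"],RB.inv().apply(s["tcp_pos"]-B0)*1e3)
E
```

```text
[-0.5774  0.1854 -0.2259] [ -12.1178 -141.89     99.4799]
```

Request:
send_rows(motion=[{"gripper": 0, "travel": [0, 4, 0], "rotation": [0, 0, 0]}, {"gripper": 0, "travel": [0, 4, 0], "rotation": [0, 0, 0]}, {"gripper": 0, "travel": [0, 4, 0], "rotation": [0, 0, 0]}, {"gripper": 0, "travel": [0, 0, 0], "rotation": [0, 0, 0]}, {"gripper": 0, "travel": [0, 0, 0], "rotation": [0, 0, 0]}])

```text
t: 38.13
tcp_pos: [0.5433, -0.1572, 0.0993]
tool_rot: [0.675, 0.737, -0.001, -0.001]
force: [-3.0, -0.5, -1.1]
finger_gap: -0.003
```

Request:
send_rows(motion=[{"gripper": 0, "travel": [0, 2, 0], "rotation": [0, 0, 0]}, {"gripper": 0, "travel": [0, 2, 0], "rotation": [0, 0, 0]}, {"gripper": 0, "travel": [0, 0, 0], "rotation": [0, 0, 0]}, {"gripper": 0, "travel": [0, 0, 0], "rotation": [0, 0, 0]}])

```text
t: 38.47
tcp_pos: [0.5437, -0.1569, 0.0992]
tool_rot: [0.675, 0.738, -0.003, -0.004]
force: [-9.8, -2.6, 2.9]
finger_gap: -0.001
```

```bash
cat > ball.py <<'E'
from h import *
c,im=shot("wrist","w%d"%(manip.sense()["t"]*100))
print(manip.sense()["force"],RB.inv().apply(manip.sense()["tcp_pos"]-B0)*1e3,"ball on px",proj(c,B0+RB.apply(np.array([26,-142,110])/1e3)),"off px",proj(c,B0+RB.apply(np.array([-26,-142,110])/1e3)))
m=(cv2.cvtColor(im,cv2.COLOR_BGR2HSV)[...,2]<45).astype(np.uint8);m=cv2.morphologyEx(m,cv2.MORPH_OPEN,np.ones((7,7)))
for q in cv2.findContours(m,0,2)[0]:
    if cv2.contourArea(q)>300:
        k=cv2.minEnclosingCircle(q);print(k,cv2.contourArea(q)/(np.pi*k[1]**2),RB.inv().apply(ray2plane(c,k[0],.11)[0]-B0)*1e3)
E
python3 ball.py
```

```text
[-10.1812  -3.0492   2.9301] [  -1.1417 -141.2733   99.1543] ball on px [[380.6669 266.7073]] off px [[270.8595 265.8007]]
((323.5, 392.0), 290.5431213378906) 0.15707102228616573 [  -0.741  -215.6088  110.    ]
```

Force rose to 10 N at the end stop. Backing off and checking.

Request:
send_rows(motion=[{"gripper": 0, "travel": [0, -15, 0], "rotation": [0, 0, 0]}, {"gripper": 0, "travel": [0, -25, 0], "rotation": [0, 0, 0]}, {"gripper": 0, "travel": [0, -20, 0], "rotation": [0, 0, 0]}, {"gripper": 0, "travel": [0, 0, -30], "rotation": [0, 0, 0]}, {"gripper": 0, "travel": [0, 0, -30], "rotation": [0, 0, 0]}, {"gripper": 0, "travel": [0, 0, -30], "rotation": [0, 0, 0]}, {"gripper": 0, "travel": [0, -30, -30], "rotation": [0, 0, 0]}, {"gripper": 0, "travel": [0, 0, 0], "rotation": [0, 0, 0]}, {"gripper": 0, "travel": [0, 0, 0], "rotation": [0, 0, 0]}, {"gripper": 0, "travel": [0, 0, 0], "rotation": [0, 0, 0]}])

```text
t: 39.35
tcp_pos: [0.4597, -0.1651, 0.2195]
tool_rot: [0.676, 0.737, -0.0, 0.001]
force: [-0.3, -0.1, -0.4]
finger_gap: -0.001
```

```bash
python3 ball.py; python3 - <<'E'
from h import *
t,im=shot("top","tend");hsv=cv2.cvtColor(im,cv2.COLOR_BGR2HSV)
B=cv2.imread("pics/t3.png")
m=((hsv[...,0]<22)&(hsv[...,1]>90)).astype(np.uint8);m[:, :432]=0;m[:,484:]=0;m[:180]=0;m[246:]=0
for q in cv2.findContours(m,0,2)[0]:
    M=cv2.moments(q)
    if M["m00"]>20: u=(M["m10"]/M["m00"],M["m01"]/M["m00"]);print("tray piece",u,M["m00"],ray2plane(t,u,.039)[0],hsv[int(u[1]),int(u[0])])
m=((hsv[...,0]<14)&(hsv[...,1]>90)&(hsv[...,2]<140)).astype(np.uint8)
for q in cv2.findContours(m,0,2)[0]:
    M=cv2.moments(q)
    if M["m00"]>15 and 300<M["m10"]/M["m00"]<430 and 160<M["m01"]/M["m00"]<230:
        u=(M["m10"]/M["m00"],M["m01"]/M["m00"]);print("bar",u,M["m00"],RB.inv().apply(ray2plane(t,u,.085)[0]-B0)*1e3)
E
```

```text
[ 0.2781  0.3369 -0.4314] [ -85.7457 -142.0023  218.7426] ball on px [[454.0643 201.2168]] off px [[393.1655 201.1093]]
((324.0, 392.0), 291.04302978515625) 0.15409871431181552 [ -84.5198 -343.9609  110.    ]
tray piece (459.89494163424126, 211.36316472114135) 128.5 [ 0.5157 -0.3335  0.039 ] [ 11 168 117]
tray piece (456.0696040868454, 191.1749680715198) 261.0 [ 0.5755 -0.3216  0.039 ] [ 15 142 217]
bar (335.95238095238096, 191.30687830687827) 63.0 [34.0252 49.7629 85.    ]
bar (371.1076115485564, 189.19947506561678) 63.5 [ 34.2414 -51.6763  85.    ]
```

```bash
python3 - <<'E'
from h import *
import glob,os
c,im=shot("wrist");g=im.max(2)
for n,x in(("on",26),("off",-26)):
    u,v=proj(c,B0+RB.apply(np.array([x,-142,110])/1e3))[0].round().astype(int);print(n,g[v-10:v+11,u-10:u+11].mean())
m=(g[170:235,370:490]<75).astype(np.uint8);m=cv2.morphologyEx(m,cv2.MORPH_OPEN,np.ones((9,9)))
for q in cv2.findContours(m,0,2)[0]:
    k=cv2.minEnclosingCircle(q);p=np.array(k[0])+[370,170];print(p,k[1],RB.inv().apply(ray2plane(c,p,.11)[0]-B0)*1e3)
E
```

```text
on 55.50566893424036
off 105.3424036281179
[454.6667 202.    ] 15.846588134765625 [  25.2808 -141.6447  110.    ]
```

Request:
send_rows(motion=[{"gripper": 0, "travel": [30, 0, -10], "rotation": [0, 0, 0]}, {"gripper": 0, "travel": [30, 0, -10], "rotation": [0, 0, 0]}, {"gripper": 0, "travel": [30, 0, 0], "rotation": [0, 0, 0]}, {"gripper": 0, "travel": [30, 0, 0], "rotation": [0, 0, 0]}, {"gripper": 0, "travel": [30, 0, 0], "rotation": [0, 0, 0]}, {"gripper": 0, "travel": [30, 0, 0], "rotation": [0, 0, 0]}, {"gripper": 0, "travel": [30, 0, 0], "rotation": [0, 0, 0]}, {"gripper": 0, "travel": [30, 0, 0], "rotation": [0, 0, 0]}, {"gripper": 0, "travel": [0, 0, 0], "rotation": [0, 0, 0]}])

```text
t: 40.25
tcp_pos: [0.4366, 0.0786, 0.2381]
tool_rot: [0.674, 0.739, -0.001, -0.003]
force: [0.4, -0.8, -0.2]
finger_gap: -0.002
```

```bash
python3 - <<'E'
from h import *
t,im=shot("top","tend2");hsv=cv2.cvtColor(im,cv2.COLOR_BGR2HSV)
m=((hsv[...,0]<22)&(hsv[...,1]>90)).astype(np.uint8);m[:, :432]=0;m[:,484:]=0;m[:180]=0;m[246:]=0
for q in cv2.findContours(m,0,2)[0]:
    M=cv2.moments(q)
    if M["m00"]>20: u=(M["m10"]/M["m00"],M["m01"]/M["m00"]);print("tray piece",u,M["m00"],ray2plane(t,u,.039)[0])
E
```

```text
tray piece (456.6480769230769, 235.14038461538462) 260.0 [ 0.4451 -0.3246  0.039 ]
tray piece (455.87139689578714, 212.6969696969697) 225.5 [ 0.5114 -0.3217  0.039 ]
tray piece (456.1170483460559, 191.17048346055978) 262.0 [ 0.5756 -0.3217  0.039 ]
```

```bash
python3 -c "
from station import manip
print(manip.sign_off())"
```

```text
the job is handed in; nothing more can be done
None
```

The sanding box is set up, switched on, and handed in at about 40 s of the allowed 208 s. There were three pieces to clear (a pale offcut, a dark offcut and one cork block). All three went into the grey tray. Panel B is hooked under the lip in the left bay and panel A in the right, and I then pushed the lever over.

**Last checks:**
- **Tray:** the final top picture shows all three pieces near x = 0.445, 0.511 and 0.576 m, y = -0.32 m, well inside the walls.
- **Panels:** both looked flush in the close-up wrist pictures. After the lever push, both grip bars were within about 2 mm of their expected spots.
- **Lever:** the push reached the end stop at about 10 N. The ball measured x = +25 mm in the box's frame, against +26 mm for fully on.
- **Robot:** the gripper was clear and raised, with only noise-level force readings.

**What went less cleanly:**
- The fingers met about 10 N of contact while releasing the cork block in the tray, but it did no harm that I could see.
- My first automatic search for the lever ball in the picture failed. A second search with a different brightness threshold found it.
- I did not measure the bottle, jar or screwdriver after the moves. The bottle and screwdriver looked in place in the last top picture I viewed.

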